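Turn a painted test panel face down with a spatula

ROBOT

A 7-joint arm with a two-finger parallel gripper is mounted at the origin on the work surface; the furniture and walls round the work are solid. World frame = base frame: x ahead of the robot, y to its left, z up, the work surface at z = 0. Lengths are in m, angles in degrees, forces in N, time in s.
With the tool pointing down it reaches from about 0.425 to 0.875 m from the base axis. Payload 4.7 kg.
Tool frame: the origin (TCP) lies at the very end of the fingers, on their centre line; the grasp point (between the pads) lies 19 mm behind it; z points along the fingers, y is the direction in which the jaws open and shut (so a half turn about z gives the same grasp; the last joint's range is limited). The gripper opens to 87 mm and grips with 3 to 60 N. Pads are 19 mm wide; open, the fingers measure 117 mm over their backs; the gripper's body (75 mm by 190 mm) begins 51 mm behind the grasp point.
Start: joints at [-73.276, 18.392, -4.016, 83.108, 1.295, 78.541, -3.26], TCP at [0.178, 0.625, 0.223] pointing down, gripper open.
Joint ranges: [-163.93, 163.93], [-17.29, 119.83], [-79.2, 71.16], [3.27, 140.29], [-89.18, 269.18], [5.43, 117.66], [-154.24, 154.24]. Speed limits (degrees/s): [147.25, 147.25, 180, 180, 180, 180, 180].

INTERFACE

Orientations are given as [roll, pitch, yaw] about the fixed x, y, z axes, in that order (R = Rz(yaw) Ry(pitch) Rx(roll)).
In Python, from cell import sensors, imaging, ticket gives the robot as it stands.
- The arm moves only by the tool carry_out, never from a script. Its argument "plan" is a list of rows, each an object of numbers: "fingers": the closure, from -1 (fully open) to 1 (shut); "dx", "dy", "dz": the shift along the tool's x, y, z normalised to -1 to 1, where 1 is 0.03 m; "rx", "ry", "rz": the turn, a rotation vector about the tool's x, y, z normalised to -1 to 1, where 1 is 10 degrees. A call has 1 to 12 rows; each row shifts and turns the commanded pose from where the row before left it, along the tool's axes as they then stand; what a row does not reach is not made up. A row lasts 1/8 s, in which the tool goes at most 62.5 mm and 10.7 degrees, less where a joint would pass 70% of its speed; a pose out of reach is approached as far as the arm can. A call with a number of a shift or a turn outside -1 to 1 is refused whole. A call with a gripper value outside its range is refused whole. The fingers move at their own pace and stop on an object; "force" is the grip in N (left out, the last holds). Time passes only in rows, so rows that do not move let the fingers close. It gives the time, the measured TCP pose, the force and the opening at its end, in the units of the state.
- sensors.get_obs(): the state, without advancing time (a new reading comes with each control period).
- imaging.read_camera(name): name is "side" or "top" or "wrist"; returns a dict with "color" (480x640x3 uint8, red, green, blue), "mtx" (3x3 intrinsics, pixels), "dist_coeffs" ([k1, k2, p1, p2, k3] as OpenCV has them; the pictures are not rectified), "extrinsics" (4x4, takes a point from world to camera coordinates); the wrist camera has in their place "tool_from_camera" (4x4, takes a point from camera to tool coordinates, whose origin is the TCP and whose axes are the flange's). Camera axes: x right, y down, z forward; pixel columns grow to the right and rows downward; lengths in m; the calibration is good to about 2 mm. A picture is of the moment at which its call begins: read the wrist's pose just before it. There is no depth.
- ticket.sign_off(): hands the job in, once; it reports no verdict.
The state is a dict: "time_s": time; "qpos": joint angles; "joint_velocities": joint speeds; "effort": joint torques, N m; "tool_pos": TCP position; "tool_rot": TCP orientation; "force": force on the tool from outside, world axes, zero at the start; "wrist_torque": the same for the moment, N m; "grip_width": finger opening in m.
Only numpy, scipy, OpenCV 4.12 (cv2) and the standard library are available. Lean on these libraries where they do the work, as an engineer would, in place of code of your own. Each camera call takes 0.05 s, during which the arm holds its last target.

TASK

Take the spatula from its rest, work its blade in under the free edge of the painted test panel, feeling for the wooden board and pressing on it only lightly (3 or 4 newtons), lever the panel up and with a turn of the wrist tip it over the step, so that it lies face down and flat on the grey felt of the turning board. Then lay the spatula back in the two forks of its rest. Never touch the panel with the gripper, never press hard with the blade on the board or the panel, and leave the two white lidded pots standing near the board where they are.

Things in the scene. Friction and masses are not known exactly. Their poses are not given: they have to be found in the camera images.
- board: Wooden board, 272 x 130, fixed, on four 18 mm feet. Origin at the middle of the step, at the wood's underside (18 above the table); x runs from low to high bed (roughly to the robot's right, within 0.13 rad), z up. Low bed (pale wood): x -152 to 0, top at z = 12. High bed (grey felt): x 0 to 120, top at z = 19. Between them a square 7 mm step wall at x = 0: stop and tipping edge for the panel.
- panel: Square painted panel 90 x 90 x 10, 70 to 120 g, loose, white face with nine coloured squares up, on the low bed, 0 to 20 mm short of the step. Origin at the centre of its underside (bare back), z out of the face; at the start x within 0.06 rad of the board's x. Back bevelled all round: edges stand 2.5 above the bed, bevel reaches 6 inward.
- spatula: Spatula, 110 to 140 g, in its rest, handle level. Origin at the middle of the dark handle (120 x 16 x 18 high), which is the middle of its black rubber grip (56 long, 18 wide, 22 high, flat sides); x toward the blade, z up. At x = 60 a stiff pivot carries neck and rigid steel blade, front edge 115 from the pivot; blade 85 x 50 x 1.8. It is set 12 to 32 degrees nose down: not measured, feel for it.
- rest: Tool rest, fixed: dark base 120 x 60 x 8, two grey forked posts at x = -42 and +42. Origin at the centre of its underside, x as the lying spatula's x. Fork floors 88 above the table, slots 21 wide, 13 deep, flared mouths up to 112; the handle lies in them with its centre at x = 0 (give or take 6), 97 above the table, free for the fingers between the posts.
- pill_pot: Small white lidded pot, 36 x 36 x 42, a loose bystander beyond the board. Origin at the centre of its underside.
- tall_pot: Taller white lidded pot, 32 x 32 x 62, a loose bystander between the robot and the board. Origin at the centre of its underside.
Not all that is in view belongs to the job. What is shaped like the rest but orange is not meant.

How it is judged:
By the outcome, as a careful person would: the job done as asked, in the order asked, and still so for the second after the job is handed in, with the robot touching nothing.
It also fails if it takes over 54 s, if anything falls off the work surface, if the arm or the gripper's body presses on something with over 40 N, if the wrist force passes 120 N, or if a joint passes its speed limit or range.

## Working session

There is one attempt and no reset: what is moved stays moved. The work goes in short steps, Python scripts to look and compute and a tool call to move; the robot and the scene stay as the last step left them, time stands still between calls to the robot, and variables do not carry over. Pictures are saved under pics/ and viewed, and the job is handed in when it is done.

Besides the shell and the picture viewer there is one more tool, called after ">>>" by a JSON object that holds its "method" and its "body". carry_out: Moves the arm, as the interface text tells. Scaled input: -1 to 1 covers 0.03 m each way for a shift and 10 degrees each way for a turn. Its arguments: {"type":"object","properties":{"plan":{"type":"array"},"force":{"type":"number"}},"required":["plan"]}

```bash
ls; mkdir -p pics; python3 - <<'E'
from cell import sensors, imaging
import cv2
print(sensors.get_obs())
for n in ["side","top","wrist"]:
    d=imaging.read_camera(n)
    cv2.imwrite(f"pics/{n}0.png",d["color"][:,:,::-1])
    print(n,{k:v for k,v in d.items() if k!="color"})
E
```

```text
pics
{'time_s': 0.0, 'qpos': array([-73.27555152,  18.4382825 ,  -4.0164891 ,  83.17509618,
         1.29537963,  78.54000072,  -3.26146015]), 'joint_velocities': array([-0.02964527,  0.02550957, -0.03922486,  0.00947041,  0.03027758,
       -0.01382668, -0.05077538]), 'effort': array([ 3.33510934e-04, -4.91277766e+01, -4.03899886e-01, -3.12532496e+01,
       -6.41273288e-02,  4.34179860e-02,  1.59121837e-04]), 'tool_pos': array([0.17814451, 0.62453879, 0.22146875]), 'tool_rot': array([-1.79891889e+02,  5.81093648e-03,  1.64084835e+02]), 'force': array([0.85884282, 0.89805526, 0.06869735]), 'wrist_torque': array([-0.02810748,  0.0265745 ,  0.01003991]), 'grip_width': 0.08729971633775029}
side {'mtx': array([[553.51018037,   0.        , 324.73969645],
       [  0.        , 553.51018037, 249.40181459],
       [  0.        ,   0.        ,   1.        ]]), 'dist_coeffs': array([0.01470853, 0.        , 0.        , 0.        , 0.        ]), 'extrinsics': array([[ 8.72130564e-01, -4.89272531e-01, -8.17864351e-04,
        -3.84185937e-01],
       [-2.12193167e-01, -3.76728044e-01, -9.0169287
[... 635 characters left out ...]
9461686,  0.93318187],
       [ 0.        ,  0.        ,  0.        ,  1.        ]])}
wrist {'mtx': array([[385.14255021,   0.        , 319.51627643],
       [  0.        , 385.14255021, 235.56810787],
       [  0.        ,   0.        ,   1.        ]]), 'dist_coeffs': array([0.01168212, 0.        , 0.        , 0.        , 0.        ]), 'tool_from_camera': array([[-2.78383394e-05, -9.57944645e-01, -2.86953057e-01,
         7.84161536e-02],
       [ 9.99999995e-01, -5.35187092e-05,  8.16496672e-05,
        -1.42038830e-03],
       [-9.35732187e-05, -2.86953054e-01,  9.57944642e-01,
        -1.62758243e-01],
       [ 0.00000000e+00,  0.00000000e+00,  0.00000000e+00,
         1.00000000e+00]])}
```

View pics/side0.png

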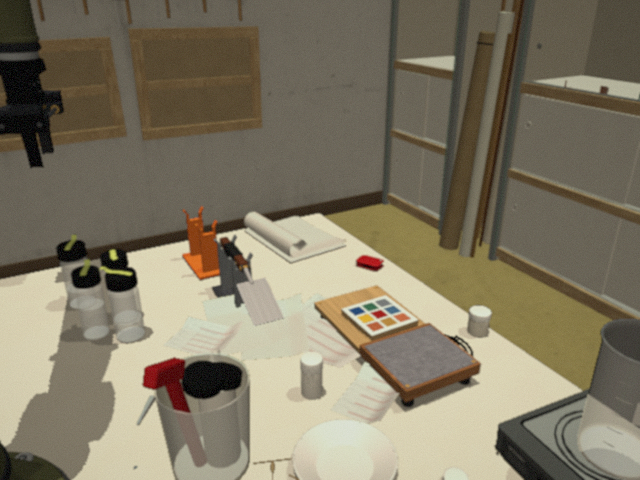

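View pics/top0.png

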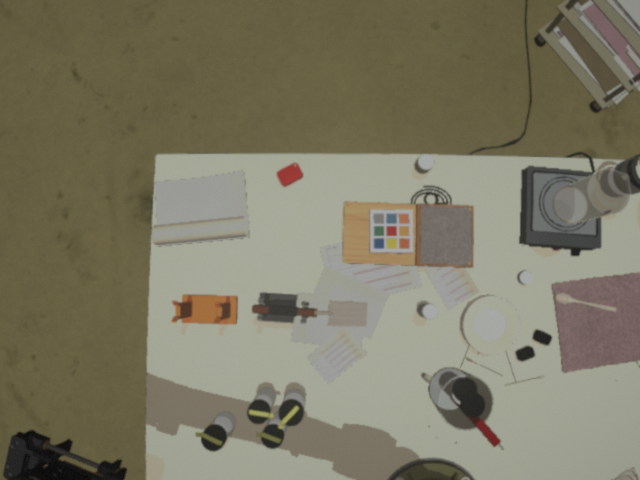

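View pics/wrist0.png

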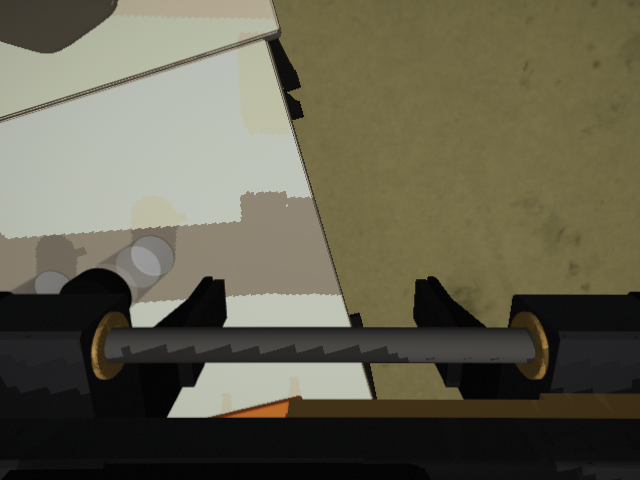

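The top view shows the board at (343-473, 202-268) with the panel at about (392, 231), and the grey rest and spatula at (252-367, 295-328). The orange decoy rest is at (172-238, 310). The white pots are at (425, 162) and (428, 311). Next I'll enlarge these areas.

```bash
cat > h.py <<'E'
import numpy as np, cv2
from cell import sensors, imaging
from scipy.spatial.transform import Rotation as R
def cam(n):
    o=sensors.get_obs(); d=imaging.read_camera(n)
    if n=="wrist":
        T=np.eye(4);T[:3,:3]=R.from_euler('xyz',o['tool_rot'],degrees=True).as_matrix();T[:3,3]=o['tool_pos']
        d['E']=np.linalg.inv(T@d['tool_from_camera'])
    else: d['E']=d['extrinsics']
    return d
def ray(d,px):
    p=cv2.undistortPoints(np.array([[px]],float),d['mtx'],d['dist_coeffs'])[0,0]
    W=np.linalg.inv(d['E']); v=W[:3,:3]@np.array([p[0],p[1],1]); return W[:3,3],v/np.linalg.norm(v)
def onz(d,px,z):
    c,v=ray(d,px); return c+v*(z-c[2])/v[2]
def tri(d1,p1,d2,p2):
    a,u=ray(d1,p1);b,v=ray(d2,p2)
    s=np.linalg.lstsq(np.c_[u,-v],b-a,rcond=None)[0]
    x,y=a+u*s[0],b+v*s[1]; return (x+y)/2,np.linalg.norm(x-y)
def proj(d,P):
    P=np.atleast_2d(np.array(P,float)); E=d['E']
    return cv2.projectPoints(P,cv2.Rodrigues(E[:3,:3])[0],E[:3,3],d['mtx'],d['dist_coeffs'])[0][:,0]
def crop(d,x0,y0,x1,y1,k,fn):
    im=cv2.resize(d['color'][y0:y1,x0:x1,::-1],None,fx=k,fy=k,interpolation=cv2.INTER_CUBIC); cv2.imwrite(fn,im)
E
python3 - <<'E'
from h import *
d=cam('top');crop(d,235,150,485,335,3.2,'pics/top_c.png')
s=cam('side');crop(s,180,200,500,440,2.5,'pics/side_c.png')
print(np.linalg.inv(d['E'])[:3,3],np.linalg.inv(s['E'])[:3,3])
E
```

```text
[0.48062371 0.22166347 0.99327991] [ 0.1437081  -0.52993093  0.52200875]
```

View pics/top_c.png

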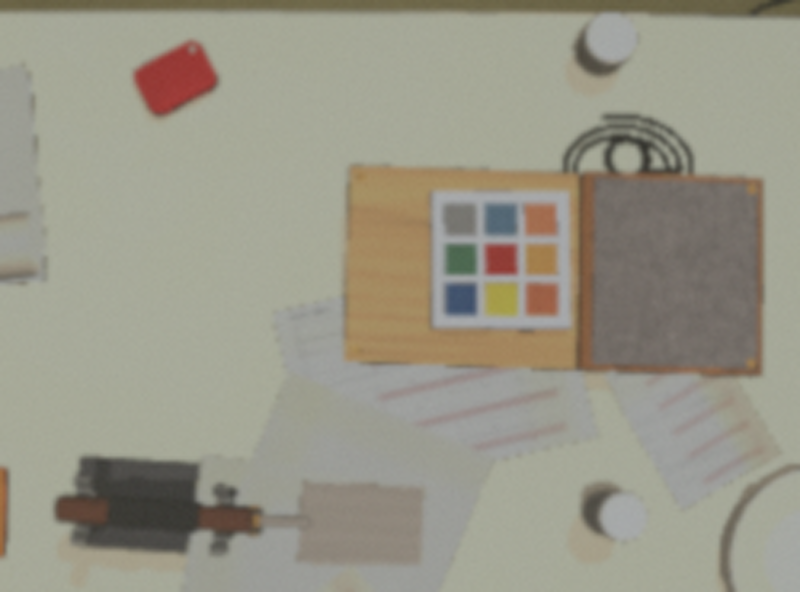

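View pics/side_c.png

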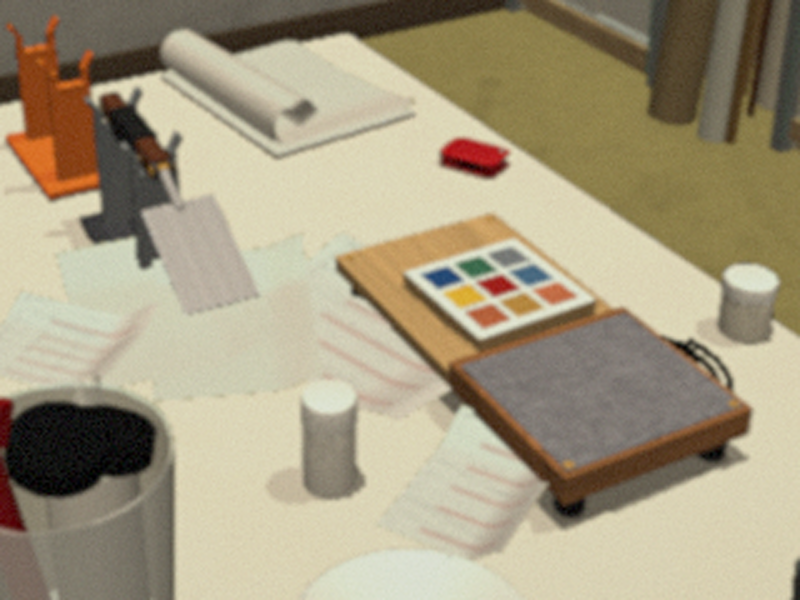

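```bash
cat > m.py <<'E'
from h import *
d=cam('top'); im=d['color']; hsv=cv2.cvtColor(im,cv2.COLOR_RGB2HSV)
up=lambda a:a
def roi(m,x0,y0,x1,y1):
    z=np.zeros_like(m); z[y0:y1,x0:x1]=m[y0:y1,x0:x1]; return z
def big(m):
    c=cv2.findContours(m,cv2.RETR_EXTERNAL,cv2.CHAIN_APPROX_NONE)[0]; return max(c,key=cv2.contourArea)
def rect(c,z,name):
    r=cv2.minAreaRect(c); b=cv2.boxPoints(r)
    P=np.array([onz(d,p,z) for p in b]); e=[np.linalg.norm(P[i]-P[(i+1)%4]) for i in range(4)]
    v=P[1]-P[0] if abs((P[1]-P[0])[1])>abs((P[1]-P[0])[0]) else P[2]-P[1]
    if v[1]>0: v=-v
    ctr=onz(d,r[0],z); yaw=np.degrees(np.arctan2(v[1],v[0]))
    print(name,'ctr',ctr.round(4),'sides',np.round(e,4),'yaw',round(yaw,2),'px',np.round(r[0],1)); return ctr,yaw
for p in [(360,220),(392,231),(440,235),(410,262),(345,313),(425,162),(290,285),(418,235),(262,310),(285,310),(308,312)]: print(p,im[p[1],p[0]],hsv[p[1],p[0]])
E
python3 m.py
```

```text
(360, 220) [161 132  93] [ 17 108 161]
(392, 231) [143  61  55] [  2 157 143]
(440, 235) [113 106 100] [ 14  29 113]
(410, 262) [163 134  94] [ 17 108 163]
(345, 313) [143 135 124] [ 17  34 143]
(425, 162) [164 168 166] [ 75   6 168]
(290, 285) [166 168 150] [ 33  27 168]
(418, 235) [128  92  65] [ 13 126 128]
(262, 310) [97 69 55] [ 10 110  97]
(285, 310) [59 58 54] [24 22 59]
(308, 312) [94 67 56] [  9 103  94]
```

```bash
cat >> m.py <<'E'
print('---')
H,S,V=[hsv[:,:,i] for i in range(3)]
brd=roi(((S>60)&(V>80)).astype(np.uint8)*255,335,195,480,275)
fel=roi(((S<45)&(V<135)&(V>80)).astype(np.uint8)*255,419,200,480,272); fel=cv2.morphologyEx(fel,cv2.MORPH_OPEN,np.ones((3,3)))
rect(big(fel),.037,'felt')
wood=roi(((S>80)&(V>140)).astype(np.uint8)*255,338,198,417,272); rect(big(wood),.030,'lowbed')
w=roi(((S<40)&(V>140)).astype(np.uint8)*255,360,206,415,256); w=cv2.morphologyEx(w,cv2.MORPH_CLOSE,np.ones((11,11))); 
rect(big(w),.040,'panel')
# panel squares center (red)
red=roi(((H<8)&(S>130)).astype(np.uint8)*255,380,220,402,242); rect(big(red),.040,'redsq')
br=roi(((S>70)&(V<130)&(H<20)).astype(np.uint8)*255,245,295,320,328)
cs=[c for c in cv2.findContours(br,cv2.RETR_EXTERNAL,cv2.CHAIN_APPROX_NONE)[0] if cv2.contourArea(c)>15]
for c in cs: rect(c,.106,'brown')
bl=roi(((S>22)&(S<50)&(V<152)&(V>125)).astype(np.uint8)*255,322,295,372,332); bl=cv2.morphologyEx(bl,cv2.MORPH_OPEN,np.ones((3,3)));rect(big(bl),.06,'blade')
for n,x0,y0,x1,y1,z in [('pill',412,150,436,175,.042),('tall',415,300,440,322,.062)]:
    m=roi((V>150).astype(np.uint8)*255*((S<12)).astype(np.uint8),x0,y0,x1,y1); rect(big(m),z,n)
dbg=im[:,:,::-1].copy(); dbg[fel>0]=(255,0,0); dbg[w>0]=(0,255,0); dbg[br>0]=(0,0,255); dbg[bl>0]=(255,255,0);dbg[wood>0]=(0,255,255)
cv2.imwrite('pics/dbg.png',cv2.resize(dbg[150:335,235:485],None,fx=3.2,fy=3.2,interpolation=cv2.INTER_NEAREST))
E
python3 m.py | sed 1,/---/d
```

```text
felt ctr [ 0.5857 -0.0196  0.037 ] sides [0.1037 0.1216 0.1024 0.1212] yaw -89.27 px [445.5 235. ]
lowbed ctr [0.5889 0.1181 0.03  ] sides [0.1283 0.152  0.1283 0.15  ] yaw -91.65 px [379.1 233.2]
panel ctr [0.5925 0.0935 0.04  ] sides [0.0875 0.0896 0.0876 0.0887] yaw -89.4 px [391.5 231. ]
redsq ctr [0.5936 0.0935 0.04  ] sides [0.0145 0.0146 0.0145 0.0146] yaw -89.41 px [391.5 230.5]
brown ctr [0.428  0.2649 0.106 ] sides [0.0345 0.0131 0.0345 0.0132] yaw -85.73 px [306.  311.9]
brown ctr [0.4311 0.3522 0.106 ] sides [0.029  0.0133 0.0289 0.0134] yaw -88.89 px [260.5 309.5]
blade ctr [0.4243 0.19   0.06  ] sides [0.086  0.0477 0.0858 0.0478] yaw -89.27 px [344.5 313. ]
pill ctr [0.7415 0.0199 0.042 ] sides [0.0297 0.0304 0.0296 0.0303] yaw -89.14 px [426. 161.]
tall ctr [0.4297 0.0201 0.062 ] sides [0.027  0.0267 0.027  0.0266] yaw -63.39 px [429.6 311.2]
```

View pics/dbg.png

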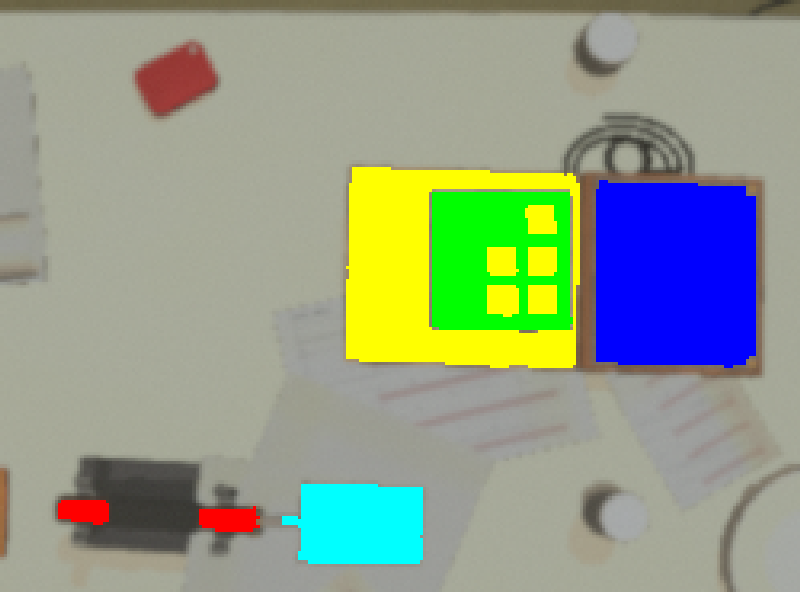

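```bash
python3 - <<'E' 
from h import *
t=cam('top'); s=cam('side')
T=lambda x,y:(235+(x+.5)/3.2-.5,150+(y+.5)/3.2-.5)
S=lambda x,y:(180+(x+.5)/2.5-.5,200+(y+.5)/2.5-.5)
# front corners (robot side: larger crop y in top ; side cam near robot-side = left)
for n,a,b in [('front near',T(422,563),S(190,311)),('front far',T(424,488),S(257,296)),('back near',T(297,561),S(142,208)),('back far',T(301,483),S(212,197)),
  ('handle end',T(262,521),S(165,172)),('panel TL?',T(433,190),S(515,240)),('panel TR',T(570,193),S(595,300)),('panel BR',T(569,329),S(483,343)),('panel BL',T(431,328),S(405,282)),
  ('board TL',T(349,166),S(490,214)),('board BL',T(346,361),S(337,262)),('felt BR',T(762,374),S(558,490)),('felt TR',T(763,179),S(749,405))]:
    print(n,*[np.round(v,4) for v in tri(t,a,s,b)])
print('boards on z')
for n,p,z in [('TL',T(349,166),.03),('BL',T(346,361),.03),('TR',T(763,179),.037),('BR',T(762,374),.037),('step top',T(581,174),.037),('step bot',T(579,369),.037),
 ('pTL',T(433,190),.04),('pTR',T(570,193),.04),('pBR',T(569,329),.04),('pBL',T(431,328),.04)]:
    print(n,onz(t,p,z).round(4))
E
```

```text
front near [0.4   0.145 0.053] 0.0016
front far [0.4459 0.1442 0.0499] 0.0005
back near [0.4024 0.2237 0.0862] 0.0002
back far [0.4499 0.2216 0.0825] 0.0012
handle end [0.4272 0.2449 0.0965] 0.0008
panel TL? [0.6383 0.138  0.0382] 0.0002
panel TR [0.6372 0.0488 0.04  ] 0.0004
panel BR [0.5502 0.0488 0.0364] 0.0034
panel BL [0.5494 0.1382 0.0315] 0.0014
board TL [0.6554 0.1925 0.0273] 0.0008
board BL [0.5278 0.193  0.0243] 0.0015
felt BR [ 0.5189 -0.0769  0.0298] 0.0048
felt TR [ 0.648  -0.0788  0.0383] 0.0005
boards on z
TL [0.6552 0.1924 0.03  ]
BL [0.5268 0.1935 0.03  ]
TR [ 0.6484 -0.0793  0.037 ]
BR [ 0.5206 -0.076   0.037 ]
step top [0.6502 0.041  0.037 ]
step bot [0.5229 0.0434 0.037 ]
pTL [0.6381 0.1381 0.04  ]
pTR [0.6371 0.0489 0.04  ]
pBR [0.5485 0.0503 0.04  ]
pBL [0.5482 0.1393 0.04  ]
```

Measured so far:
- **Board:** step at about (0.587, 0.042), yaw about -91.3°. The edge lengths match the given sizes.
- **Panel:** centre at board x -52, y +5, about 7 mm short of the step.
- **Spatula:** centre (0.4296, 0.3086), yaw about -92°, blade about 23° nose down.
- **Rest:** two candidates. The orange one at px (205, 310) is empty and excluded by the task. The grey/dark one at px (285, 310) holds the spatula, as the crop confirmed, so that is the one I'll use.

I'll turn the wrist first, then travel.

>>> {"method": "carry_out", "body": {"plan": [{"rz": 0.95},{"rz": 0.95},{"rz": 0.95},{"rz": 0.95},{"rz": 0.95},{"rz": 0.95},{"rz": 0.95},{"rz": 0.95}], "force": 40}}

```text
validation failed for argument at $.pl...
```

>>> {"method": "carry_out", "body": {"plan": [{"fingers": -1,"dx": 0,"dy": 0,"dz": 0,"rx": 0,"ry": 0,"rz": 0.95},{"fingers": -1,"dx": 0,"dy": 0,"dz": 0,"rx": 0,"ry": 0,"rz": 0.95},{"fingers": -1,"dx": 0,"dy": 0,"dz": 0,"rx": 0,"ry": 0,"rz": 0.95},{"fingers": -1,"dx": 0,"dy": 0,"dz": 0,"rx": 0,"ry": 0,"rz": 0.95},{"fingers": -1,"dx": 0,"dy": 0,"dz": 0,"rx": 0,"ry": 0,"rz": 0.95},{"fingers": -1,"dx": 0,"dy": 0,"dz": 0,"rx": 0,"ry": 0,"rz": 0.95},{"fingers": -1,"dx": 0,"dy": 0,"dz": 0,"rx": 0,"ry": 0,"rz": 0.95},{"fingers": -1,"dx": 0,"dy": 0,"dz": 0,"rx": 0,"ry": 0,"rz": 0.95}]}}

```text
time_s: 1.45
tool_pos: [0.1782, 0.6251, 0.2226]
tool_rot: [180.0, -0.0, 87.8]
force: [0.1, -0.3, 0.3]
grip_width: 0.0869
```

>>> {"method": "carry_out", "body": {"plan": [{"fingers": -1,"dx": -0.93,"dy": 0.8,"dz": 0,"rx": 0,"ry": 0,"rz": 0},{"fingers": -1,"dx": -0.93,"dy": 0.8,"dz": 0,"rx": 0,"ry": 0,"rz": 0},{"fingers": -1,"dx": -0.93,"dy": 0.8,"dz": 0,"rx": 0,"ry": 0,"rz": 0},{"fingers": -1,"dx": -0.93,"dy": 0.8,"dz": 0,"rx": 0,"ry": 0,"rz": 0},{"fingers": -1,"dx": -0.93,"dy": 0.8,"dz": 0,"rx": 0,"ry": 0,"rz": 0},{"fingers": -1,"dx": -0.93,"dy": 0.8,"dz": 0,"rx": 0,"ry": 0,"rz": 0},{"fingers": -1,"dx": -0.93,"dy": 0.8,"dz": 0,"rx": 0,"ry": 0,"rz": 0},{"fingers": -1,"dx": -0.93,"dy": 0.8,"dz": 0,"rx": 0,"ry": 0,"rz": 0},{"fingers": -1,"dx": -0.93,"dy": 0.8,"dz": 0,"rx": 0,"ry": 0,"rz": 0},{"fingers": -1,"dx": -0.93,"dy": 0.8,"dz": 0,"rx": 0,"ry": 0,"rz": 0},{"fingers": -1,"dx": -0.93,"dy": 0.78,"dz": 0,"rx": 0,"ry": 0,"rz": 0},{"fingers": -1,"dx": 0,"dy": 0,"dz": 0,"rx": 0,"ry": 0,"rz": 0}]}}

```text
time_s: 2.95
tool_pos: [0.4336, 0.3064, 0.223]
tool_rot: [179.9, 0.0, 87.7]
force: [0.3, 1.0, 0.4]
grip_width: 0.0871
```

```bash
python3 - <<'E'
from h import *
d=cam('wrist'); cv2.imwrite('pics/w1.png',d['color'][:,:,::-1]); o=sensors.get_obs(); print(o['qpos'].round(1),o['tool_pos'],o['tool_rot'])
yw=np.radians(-92.2); u=np.array([np.cos(yw),np.sin(yw),0]); C=np.array([.4296,.3086,.108])
print(proj(d,[C,C+.028*u,C-.028*u]).round(1))
E
```

```text
[-58.4   3.6  21.  100.8  -1.3  75.9 -39.2] [0.43207689 0.30848802 0.22283543] [ 1.79984350e+02 -3.24648545e-02  8.79101495e+01]
[[313.6 225.5]
 [313.8 260.7]
 [313.4 188.3]]
```

View pics/w1.png

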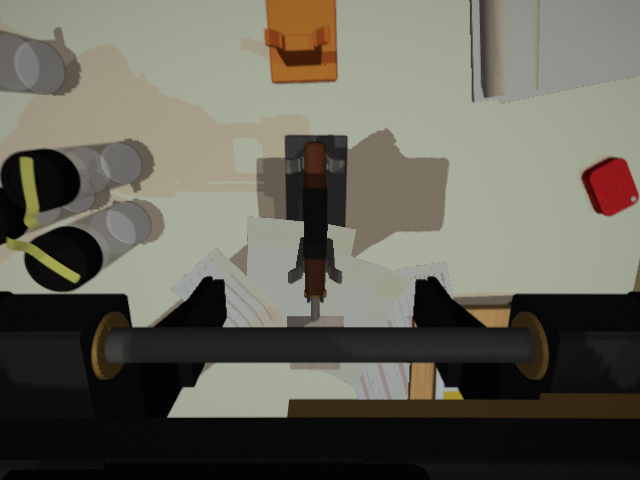

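The wrist view shows the spatula grip at px (315, 187-260), within 2 px of the prediction and parallel to the tool axis. The orange rest sits apart, at (302, 40). I'll descend and grasp.

>>> {"method": "carry_out", "body": {"plan": [{"fingers": -1,"dx": 0,"dy": -0.03,"dz": 0.9,"rx": 0,"ry": 0,"rz": 0},{"fingers": -1,"dx": 0,"dy": 0,"dz": 0.9,"rx": 0,"ry": 0,"rz": 0},{"fingers": -1,"dx": 0,"dy": 0,"dz": 0.9,"rx": 0,"ry": 0,"rz": 0},{"fingers": -1,"dx": 0,"dy": 0,"dz": 0.9,"rx": 0,"ry": 0,"rz": 0},{"fingers": -1,"dx": 0,"dy": 0,"dz": 0.9,"rx": 0,"ry": 0,"rz": 0},{"fingers": -1,"dx": 0,"dy": 0,"dz": 0.32,"rx": 0,"ry": 0,"rz": 0},{"fingers": -1,"dx": 0,"dy": 0,"dz": 0,"rx": 0,"ry": 0,"rz": 0},{"fingers": 0.3,"dx": 0,"dy": 0,"dz": 0,"rx": 0,"ry": 0,"rz": 0},{"fingers": 1,"dx": 0,"dy": 0,"dz": 0,"rx": 0,"ry": 0,"rz": 0},{"fingers": 1,"dx": 0,"dy": 0,"dz": 0,"rx": 0,"ry": 0,"rz": 0},{"fingers": 1,"dx": 0,"dy": 0,"dz": 0,"rx": 0,"ry": 0,"rz": 0},{"fingers": 1,"dx": 0,"dy": 0,"dz": 0,"rx": 0,"ry": 0,"rz": 0}], "force": 40}}

```text
time_s: 4.5
tool_pos: [0.4304, 0.3096, 0.078]
tool_rot: [180.0, -0.0, 88.1]
force: [0.4, -0.0, 0.2]
grip_width: 0.0452
```

```bash
python3 - <<'E'
from h import *
o=sensors.get_obs(); print(o['tool_pos'],o['tool_rot'],o['force'],o['wrist_torque'],o['grip_width'])
E
```

```text
[0.43043672 0.30956665 0.07804951] [ 1.79993145e+02 -8.77091518e-03  8.80776492e+01] [ 0.39841159 -0.0036714   0.19126087] [-0.07038362  0.07449207  0.01986904] 0.045237647873547955
```

>>> {"method": "carry_out", "body": {"plan": [{"fingers": 1,"dx": 0,"dy": 0,"dz": 0,"rx": 0,"ry": 0,"rz": 0},{"fingers": 1,"dx": 0,"dy": 0,"dz": 0,"rx": 0,"ry": 0,"rz": 0},{"fingers": 1,"dx": 0,"dy": 0,"dz": 0,"rx": 0,"ry": 0,"rz": 0},{"fingers": 1,"dx": 0,"dy": 0,"dz": 0,"rx": 0,"ry": 0,"rz": 0},{"fingers": 1,"dx": 0,"dy": 0,"dz": 0,"rx": 0,"ry": 0,"rz": 0}]}}

```text
time_s: 5.12
tool_pos: [0.4303, 0.3096, 0.0779]
tool_rot: [-180.0, 0.0, 88.1]
force: [0.2, 0.5, -0.3]
grip_width: 0.0174
```

```bash
python3 - <<'E'
from h import *
o=sensors.get_obs(); print(o['tool_pos'],o['tool_rot'],o['force'],o['wrist_torque'],o['grip_width'])
E
```

```text
[0.43033571 0.30959467 0.07792965] [-1.79999290e+02  6.60910446e-04  8.80895837e+01] [ 0.16392229  0.51975233 -0.2912285 ] [-0.10717949  0.02200807 -0.03798794] 0.017395285736038636
```

>>> {"method": "carry_out", "body": {"plan": [{"fingers": 1,"dx": 0,"dy": 0,"dz": -0.4,"rx": 0,"ry": 0,"rz": 0},{"fingers": 1,"dx": 0,"dy": 0,"dz": -0.95,"rx": 0,"ry": 0,"rz": 0},{"fingers": 1,"dx": 0,"dy": 0,"dz": -0.95,"rx": 0,"ry": 0,"rz": 0},{"fingers": 1,"dx": 0.14,"dy": 0.93,"dz": 0,"rx": 0,"ry": 0,"rz": 0},{"fingers": 1,"dx": 0.14,"dy": 0.93,"dz": 0,"rx": 0,"ry": 0,"rz": 0},{"fingers": 1,"dx": 0.14,"dy": 0.93,"dz": 0,"rx": 0,"ry": 0,"rz": -0.09},{"fingers": 1,"dx": 0.14,"dy": 0.93,"dz": 0,"rx": 0,"ry": 0,"rz": 0},{"fingers": 1,"dx": 0.14,"dy": 0.93,"dz": 0,"rx": 0,"ry": 0,"rz": 0},{"fingers": 1,"dx": 0.14,"dy": 0.93,"dz": 0,"rx": 0,"ry": 0,"rz": 0},{"fingers": 1,"dx": 0,"dy": 0,"dz": 0,"rx": 0,"ry": 0,"rz": 0},{"fingers": 1,"dx": 0,"dy": 0,"dz": 0,"rx": 0,"ry": 0,"rz": 0}]}}

```text
time_s: 6.5
tool_pos: [0.5977, 0.3305, 0.147]
tool_rot: [-180.0, 0.0, 89.0]
force: [-0.5, 0.1, -2.2]
grip_width: 0.0177
```

```bash
python3 - <<'E'
from h import *
o=sensors.get_obs(); print(o['qpos'].round(1),o['tool_pos'],o['tool_rot'],o['force'],o['wrist_torque'],o['grip_width'])
s=cam('side');crop(s,180,160,500,400,2.5,'pics/side1.png'); t=cam('top');crop(t,235,150,485,335,3.2,'pics/top1.png')
E
```

```text
[-48.5  25.8  23.5  84.2 -10.5  72.3 -24.9] [0.5977469  0.3305413  0.14703751] [-1.79952140e+02  4.44634548e-03  8.89912820e+01] [-0.4658048   0.10117384 -2.17836632] [-0.04697045  0.07517272 -0.01830276] 0.017686806361137557
```

View pics/side1.png

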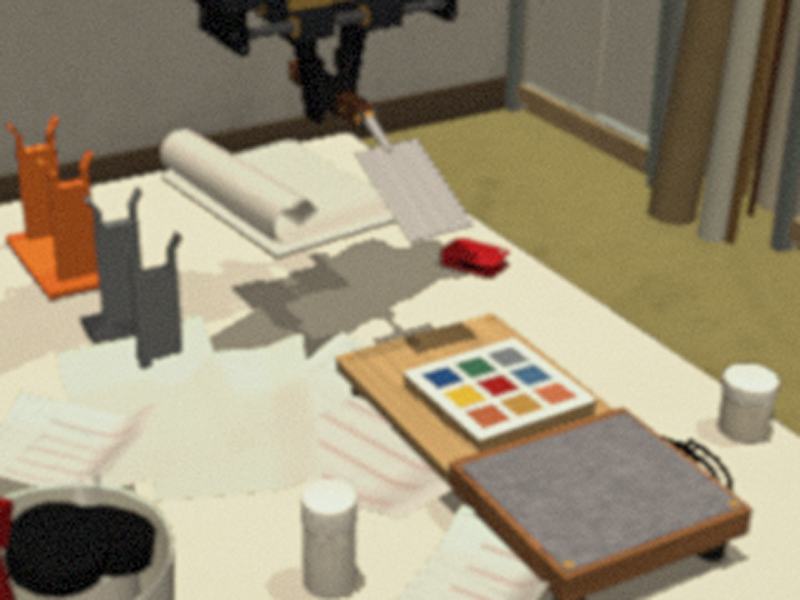

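View pics/top1.png

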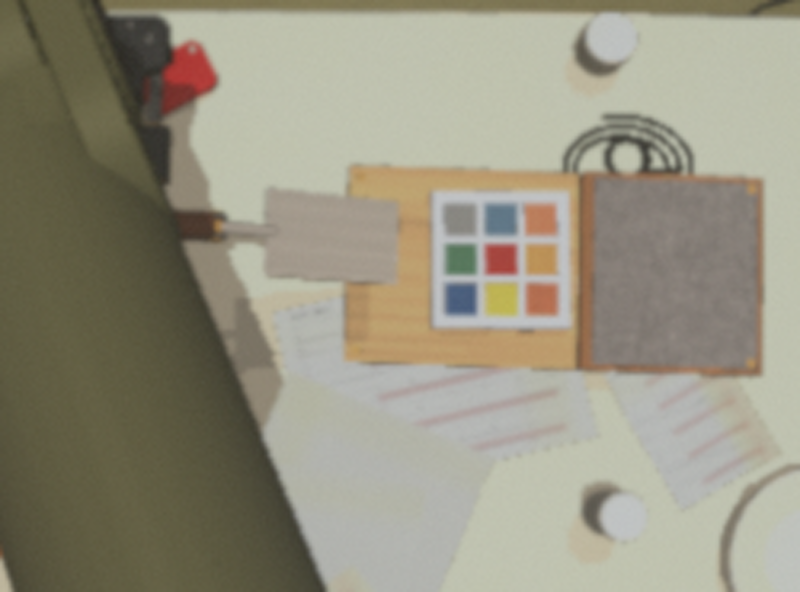

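The spatula is held and level, with its blade at top-crop px (265-397, 188-283). The panel and pots haven't moved. Next I'll measure the tip.

```bash
python3 - <<'E' 
from h import *
t=cam('top'); s=cam('side'); o=sensors.get_obs()
T=lambda x,y:(235+(x+.5)/3.2-.5,150+(y+.5)/3.2-.5)
S=lambda x,y:(180+(x+.5)/2.5-.5,160+(y+.5)/2.5-.5)
fn,_=tri(t,T(394,283),s,S(409,240)); ff,_=tri(t,T(398,201),s,S(469,218)); bn,_=tri(t,T(265,276),s,S(357,152)); bf,_=tri(t,T(268,188),s,S(426,140))
print(fn,ff,bn,bf); f=(fn+ff)/2;b=(bn+bf)/2
print('slope',np.degrees(np.arctan2(b[2]-f[2],np.hypot(*(b-f)[:2]))),'yaw',np.degrees(np.arctan2(*(f-b)[1::-1])))
G=np.array(o['tool_pos'])+[0,0,.019]; print('tip rel G',f-G)
u=np.array([-.0227,-.9997]);v=np.array([.9997,-.0227]);d=f[:2]-[.5867,.042];print('tip board',d@u,d@v)
for a in (20,22,24,26): print(a,.06+.115*np.cos(np.radians(a)),-.115*np.sin(np.radians(a)))
E
```

```text
[0.56942325 0.16786659 0.11874634] [0.61670801 0.16654265 0.12448223] [0.57041806 0.24281227 0.15386702] [0.62299996 0.24083734 0.15267636]
slope 22.9644332442224 yaw -92.79528297740003
tip rel G [-0.00453994 -0.16368702 -0.04470269]
tip board -0.12531156202934868 0.0035215753407113167
20 0.16806465139037946 -0.039332316482451904
22 0.16662614327518055 -0.043079758242829884
24 0.1650577276288991 -0.046774713953717025
26 0.1633613153244042 -0.0504126818807439
```

>>> {"method": "carry_out", "body": {"plan": [{"fingers": 1,"dx": 0,"dy": 0,"dz": 0,"rx": 0,"ry": -0.65,"rz": 0},{"fingers": 1,"dx": 0,"dy": 0,"dz": 0,"rx": 0,"ry": -0.65,"rz": 0},{"fingers": 1,"dx": 0.21,"dy": 0,"dz": 0.92,"rx": 0,"ry": 0,"rz": 0},{"fingers": 1,"dx": 0.21,"dy": 0,"dz": 0.92,"rx": 0,"ry": 0,"rz": 0},{"fingers": 1,"dx": 0.21,"dy": 0,"dz": 0.92,"rx": 0,"ry": 0,"rz": 0},{"fingers": 1,"dx": 0.21,"dy": 0,"dz": 0.92,"rx": 0,"ry": 0,"rz": 0},{"fingers": 1,"dx": 0,"dy": 0,"dz": 0,"rx": 0,"ry": 0,"rz": 0},{"fingers": 1,"dx": 0,"dy": 0,"dz": 0,"rx": 0,"ry": 0,"rz": 0},{"fingers": 1,"dx": 0,"dy": 0,"dz": 0,"rx": 0,"ry": 0,"rz": 0}]}}

```text
time_s: 7.82
tool_pos: [0.5994, 0.3309, 0.0357]
tool_rot: [179.9, 12.9, 89.0]
force: [-0.1, -0.4, -1.8]
grip_width: 0.0177
```

```bash
cat > tip.py <<'E'
from h import *
o=sensors.get_obs()
Rm=R.from_euler('xyz',o['tool_rot'],degrees=True).as_matrix()
G=o['tool_pos']-.019*Rm[:,2]; fx=-Rm[:,0]; up=-Rm[:,2]
a=np.radians(22.9)
tip=G+.058*fx+.115*(np.cos(a)*fx-np.sin(a)*up)
h=np.degrees(np.arcsin(fx[2])); u=np.array([-.0227,-.9997]);v=np.array([.9997,-.0227])
d=tip[:2]-[.5867,.042];g=o['tool_pos'][:2]-[.5867,.042]
print('t',o['time_s'],'h %.2f'%h,'tip xb %.1f yb %.1f z %.1f'%(1e3*(d@u),1e3*(d@v),1e3*tip[2]),'TCP xb %.1f z %.1f'%(1e3*(g@u),1e3*o['tool_pos'][2]),'F',o['force'].round(2),'M',o['wrist_torque'].round(3),'rot',np.round(o['tool_rot'],2),'w',o['grip_width'])
print('cos %.3f sin %.3f'%(np.cos(np.radians(h)),np.sin(np.radians(h))))
E
python3 tip.py; python3 - <<'E'
from h import *
s=cam('side');crop(s,180,160,500,400,2.5,'pics/side2.png')
E
```

```text
t 7.825 h 12.89 tip xb -123.5 yb 6.9 z 47.2 TCP xb -289.1 z 35.7 F [-0.14 -0.43 -1.76] M [ 0.278  0.048 -0.028] rot [179.86  12.89  88.96] w 0.017689426540771724
cos 0.975 sin 0.223
```

View pics/side2.png

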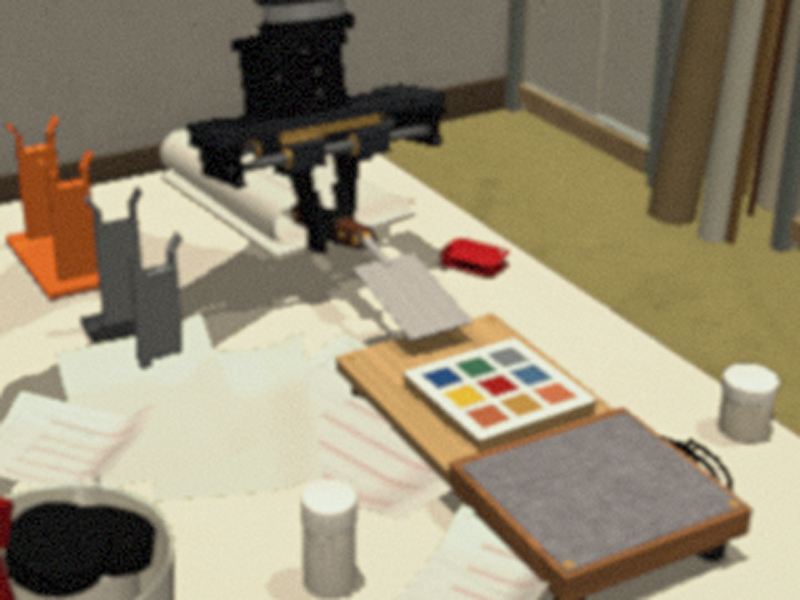

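>>> {"method": "carry_out", "body": {"plan": [{"fingers": 1,"dx": 0.09,"dy": 0,"dz": 0.39,"rx": 0,"ry": 0,"rz": 0},{"fingers": 1,"dx": 0,"dy": 0,"dz": 0,"rx": 0,"ry": 0,"rz": 0},{"fingers": 1,"dx": 0.01,"dy": 0,"dz": 0.05,"rx": 0,"ry": 0,"rz": 0},{"fingers": 1,"dx": 0,"dy": 0,"dz": 0,"rx": 0,"ry": 0,"rz": 0}]}}

```text
time_s: 8.38
tool_pos: [0.5983, 0.3301, 0.0202]
tool_rot: [-180.0, 13.0, 89.0]
force: [-0.1, -1.0, -0.8]
grip_width: 0.0176
```

```bash
python3 tip.py
```

```text
t 8.375 h 13.01 tip xb -122.8 yb 5.9 z 32.0 TCP xb -288.3 z 20.2 F [-0.13 -1.01 -0.8 ] M [ 0.233  0.097 -0.042] rot [-180.     13.01   88.98] w 0.017551970648265164
cos 0.974 sin 0.225
```

>>> {"method": "carry_out", "body": {"plan": [{"fingers": 1,"dx": 0.01,"dy": 0,"dz": 0.033,"rx": 0,"ry": 0,"rz": 0},{"fingers": 1,"dx": 0,"dy": 0,"dz": 0,"rx": 0,"ry": 0,"rz": 0}]}}

```text
time_s: 8.62
tool_pos: [0.5985, 0.3302, 0.0193]
tool_rot: [180.0, 13.0, 89.0]
force: [-1.0, -0.6, -0.1]
grip_width: 0.0177
```

```bash
python3 tip.py
```

```text
t 8.625 h 13.00 tip xb -122.9 yb 6.0 z 31.1 TCP xb -288.4 z 19.3 F [-0.98 -0.58 -0.08] M [ 0.003  0.146 -0.061] rot [179.99  13.    88.98] w 0.01771382025013608
cos 0.974 sin 0.225
```

>>> {"method": "carry_out", "body": {"plan": [{"fingers": 1,"dx": 0.005,"dy": 0,"dz": 0.025,"rx": 0,"ry": 0,"rz": 0},{"fingers": 1,"dx": -0.16,"dy": 0,"dz": 0.037,"rx": 0,"ry": 0,"rz": 0},{"fingers": 1,"dx": -0.16,"dy": 0,"dz": 0.037,"rx": 0,"ry": 0,"rz": 0},{"fingers": 1,"dx": -0.16,"dy": 0,"dz": 0.037,"rx": 0,"ry": 0,"rz": 0},{"fingers": 1,"dx": -0.16,"dy": 0,"dz": 0.037,"rx": 0,"ry": 0,"rz": 0},{"fingers": 1,"dx": 0,"dy": 0,"dz": 0,"rx": 0,"ry": 0,"rz": 0}]}}

```text
time_s: 9.38
tool_pos: [0.5981, 0.3092, 0.0185]
tool_rot: [-180.0, 13.1, 88.9]
force: [0.4, -0.6, 0.1]
grip_width: 0.018
```

```bash
python3 tip.py; python3 - <<'E'
from h import *
s=cam('side');crop(s,300,240,440,345,5.5,'pics/side3.png')
E
```

```text
t 9.375 h 13.06 tip xb -101.8 yb 6.0 z 30.5 TCP xb -267.3 z 18.5 F [ 0.44 -0.62  0.07] M [-0.274  0.025 -0.019] rot [-179.99   13.06   88.92] w 0.017958924130287338
cos 0.974 sin 0.226
```

View pics/side3.png

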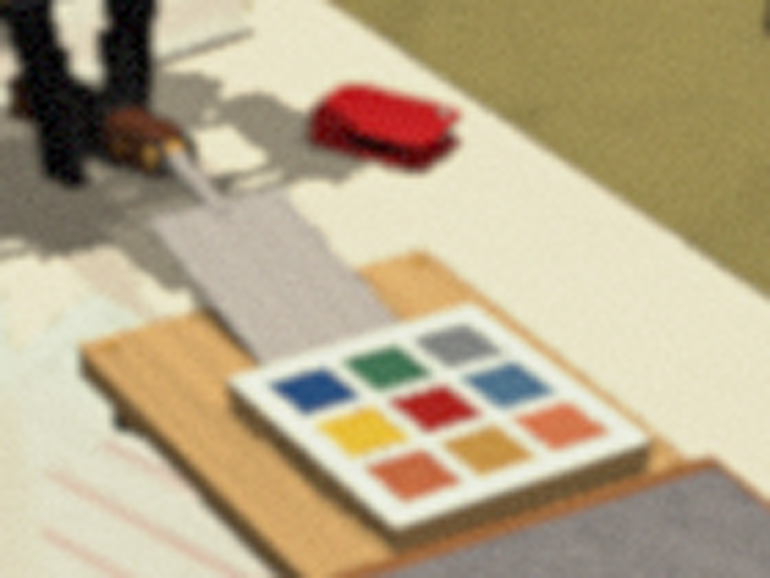

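The blade edge now lies on the wood with about 2-3 N, just at the panel's free edge (side-crop px 260-400, 310-360). I'll slide it in.

>>> {"method": "carry_out", "body": {"plan": [{"fingers": 1,"dx": -0.13,"dy": 0,"dz": 0.03,"rx": 0,"ry": 0,"rz": 0},{"fingers": 1,"dx": -0.13,"dy": 0,"dz": 0.03,"rx": 0,"ry": 0,"rz": 0},{"fingers": 1,"dx": -0.13,"dy": 0,"dz": 0.03,"rx": 0,"ry": 0,"rz": 0},{"fingers": 1,"dx": 0,"dy": 0,"dz": 0,"rx": 0,"ry": 0,"rz": 0}]}}

```text
time_s: 9.93
tool_pos: [0.5979, 0.2979, 0.0185]
tool_rot: [180.0, 13.0, 89.0]
force: [-0.2, 0.5, -0.4]
grip_width: 0.0177
```

```bash
python3 tip.py; python3 - <<'E'
from h import *
s=cam('side');crop(s,300,240,440,345,5.5,'pics/side4.png')
E
```

```text
t 9.925 h 13.02 tip xb -90.6 yb 6.1 z 30.4 TCP xb -256.1 z 18.5 F [-0.23  0.48 -0.38] M [0.068 0.033 0.052] rot [179.99  13.02  88.95] w 0.017725154113372388
cos 0.974 sin 0.225
```

View pics/side4.png

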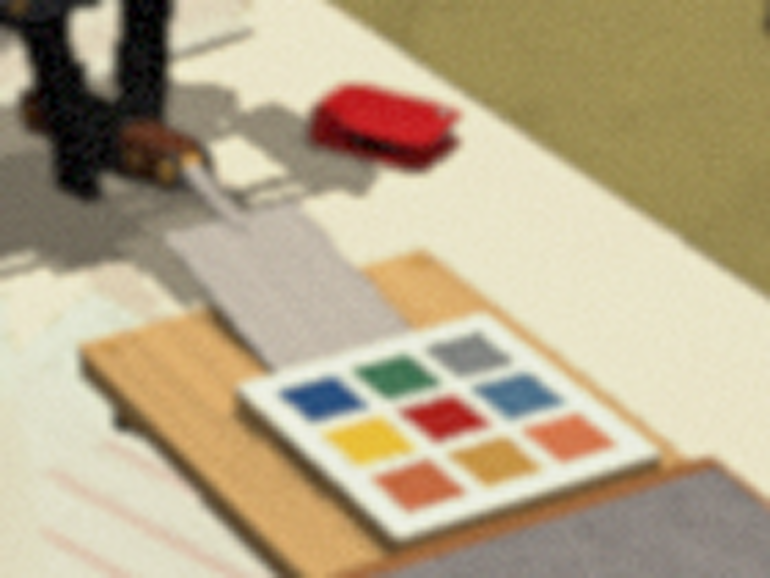

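>>> {"method": "carry_out", "body": {"plan": [{"fingers": 1,"dx": -0.13,"dy": 0,"dz": 0.035,"rx": 0,"ry": 0,"rz": 0},{"fingers": 1,"dx": -0.13,"dy": 0,"dz": 0.035,"rx": 0,"ry": 0,"rz": 0},{"fingers": 1,"dx": -0.1,"dy": 0,"dz": 0.025,"rx": 0,"ry": 0,"rz": 0},{"fingers": 1,"dx": 0,"dy": 0,"dz": 0,"rx": 0,"ry": 0,"rz": 0}]}}

```text
time_s: 10.48
tool_pos: [0.5976, 0.2866, 0.0181]
tool_rot: [-180.0, 13.0, 88.9]
force: [0.2, 0.8, 0.2]
grip_width: 0.0175
```

```bash
python3 tip.py; python3 - <<'E'
from h import *
s=cam('side');crop(s,300,240,440,345,5.5,'pics/side5.png')
E
```

```text
t 10.475 h 13.04 tip xb -79.2 yb 6.1 z 30.0 TCP xb -244.8 z 18.1 F [0.18 0.84 0.17] M [ 0.088  0.052 -0.004] rot [-180.     13.04   88.95] w 0.01748445194070633
cos 0.974 sin 0.226
```

View pics/side5.png

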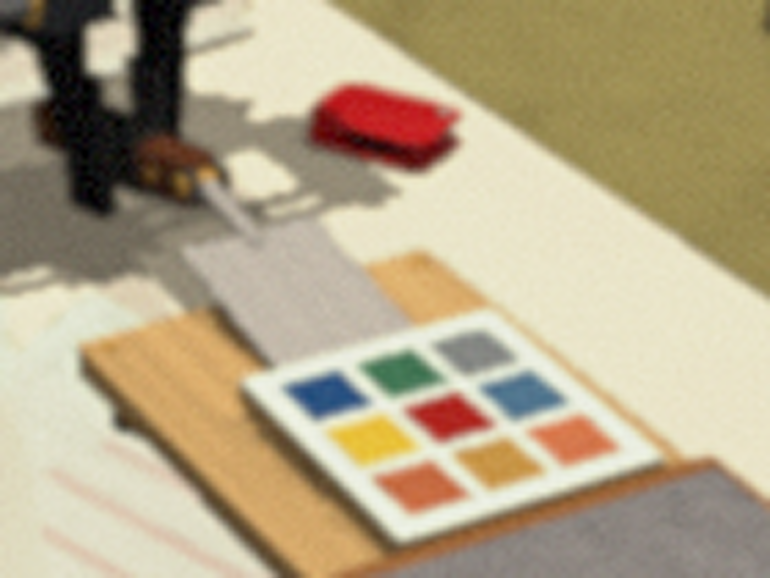

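The panel is now against the step and the blade is going in under it, with the near edge visibly lifted. I'll go about 25 mm deeper.

>>> {"method": "carry_out", "body": {"plan": [{"fingers": 1,"dx": -0.16,"dy": 0,"dz": 0.037,"rx": 0,"ry": 0,"rz": 0},{"fingers": 1,"dx": -0.16,"dy": 0,"dz": 0.037,"rx": 0,"ry": 0,"rz": 0},{"fingers": 1,"dx": -0.16,"dy": 0,"dz": 0.037,"rx": 0,"ry": 0,"rz": 0},{"fingers": 1,"dx": -0.16,"dy": 0,"dz": 0.037,"rx": 0,"ry": 0,"rz": 0},{"fingers": 1,"dx": -0.16,"dy": 0,"dz": 0.037,"rx": 0,"ry": 0,"rz": 0},{"fingers": 1,"dx": 0,"dy": 0,"dz": 0,"rx": 0,"ry": 0,"rz": 0}]}}

```text
time_s: 11.28
tool_pos: [0.5972, 0.2613, 0.0181]
tool_rot: [-180.0, 13.1, 88.9]
force: [0.4, -0.1, 0.5]
grip_width: 0.0175
```

```bash
python3 tip.py; python3 - <<'E'
from h import *
s=cam('side');crop(s,300,240,440,345,5.5,'pics/side6.png')
E
```

```text
t 11.275 h 13.08 tip xb -53.9 yb 6.2 z 30.1 TCP xb -219.4 z 18.1 F [ 0.44 -0.09  0.5 ] M [-0.087  0.052 -0.027] rot [-179.99   13.08   88.92] w 0.0175062814530613
cos 0.974 sin 0.226
```

View pics/side6.png

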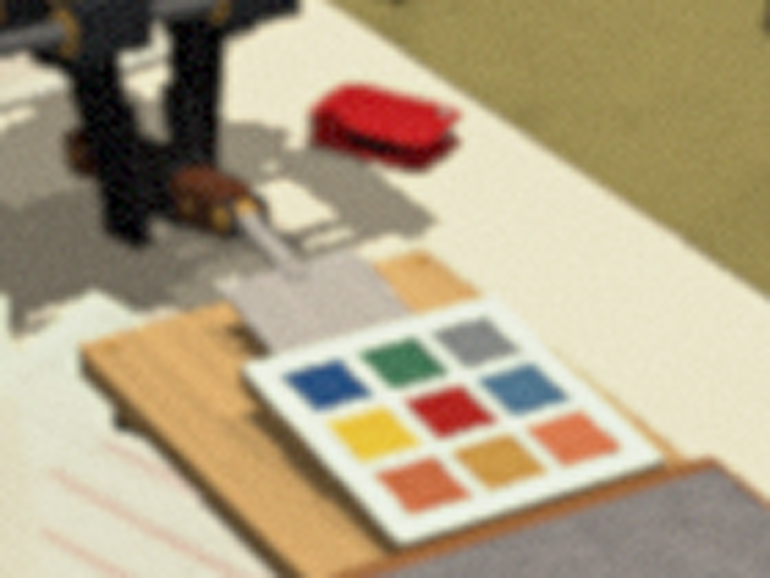

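The blade is about 36 mm under and the free edge has risen. Now I'll lever it up along an arc about the step.

>>> {"method": "carry_out", "body": {"plan": [{"fingers": 1,"dx": -0.057,"dy": 0,"dz": -0.21,"rx": 0,"ry": 0,"rz": 0},{"fingers": 1,"dx": -0.057,"dy": 0,"dz": -0.21,"rx": 0,"ry": 0,"rz": 0},{"fingers": 1,"dx": -0.057,"dy": 0,"dz": -0.21,"rx": 0,"ry": 0,"rz": 0},{"fingers": 1,"dx": -0.057,"dy": 0,"dz": -0.21,"rx": 0,"ry": 0,"rz": 0},{"fingers": 1,"dx": 0,"dy": 0,"dz": 0,"rx": 0,"ry": 0,"rz": 0}]}}

```text
time_s: 11.95
tool_pos: [0.5976, 0.2621, 0.045]
tool_rot: [179.9, 12.9, 89.0]
force: [-1.0, 0.6, -2.4]
grip_width: 0.0173
```

```bash
python3 tip.py; python3 - <<'E'
from h import *
s=cam('side');crop(s,300,220,460,340,5,'pics/side7.png')
E
```

```text
t 11.95 h 12.94 tip xb -54.7 yb 6.7 z 56.6 TCP xb -220.3 z 45.0 F [-1.02  0.63 -2.35] M [ 0.45   0.025 -0.028] rot [179.93  12.94  88.97] w 0.017308689369718317
cos 0.975 sin 0.224
```

View pics/side7.png

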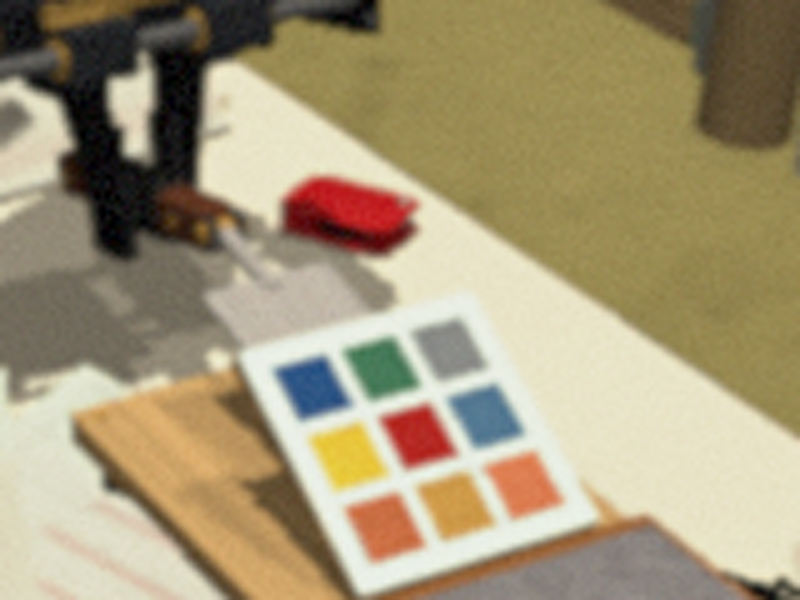

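>>> {"method": "carry_out", "body": {"plan": [{"fingers": 1,"dx": -0.17,"dy": 0,"dz": -0.133,"rx": 0,"ry": 0,"rz": 0},{"fingers": 1,"dx": -0.17,"dy": 0,"dz": -0.133,"rx": 0,"ry": 0,"rz": 0},{"fingers": 1,"dx": -0.17,"dy": 0,"dz": -0.133,"rx": 0,"ry": 0,"rz": 0},{"fingers": 1,"dx": -0.18,"dy": 0,"dz": -0.072,"rx": 0,"ry": 0,"rz": 0},{"fingers": 1,"dx": -0.18,"dy": 0,"dz": -0.072,"rx": 0,"ry": 0,"rz": 0},{"fingers": 1,"dx": -0.18,"dy": 0,"dz": -0.072,"rx": 0,"ry": 0,"rz": 0},{"fingers": 1,"dx": 0,"dy": 0,"dz": 0,"rx": 0,"ry": 0,"rz": 0}]}}

```text
time_s: 12.88
tool_pos: [0.597, 0.2343, 0.0696]
tool_rot: [180.0, 13.0, 88.9]
force: [0.5, 0.2, -1.1]
grip_width: 0.0177
```

```bash
python3 tip.py; python3 - <<'E'
from h import *
s=cam('side');crop(s,300,220,460,340,5,'pics/side8.png')
E
```

```text
t 12.875 h 13.01 tip xb -27.0 yb 6.6 z 81.4 TCP xb -192.5 z 69.6 F [ 0.47  0.22 -1.1 ] M [0.312 0.043 0.026] rot [179.97  13.01  88.92] w 0.017654049318087547
cos 0.974 sin 0.225
```

View pics/side8.png

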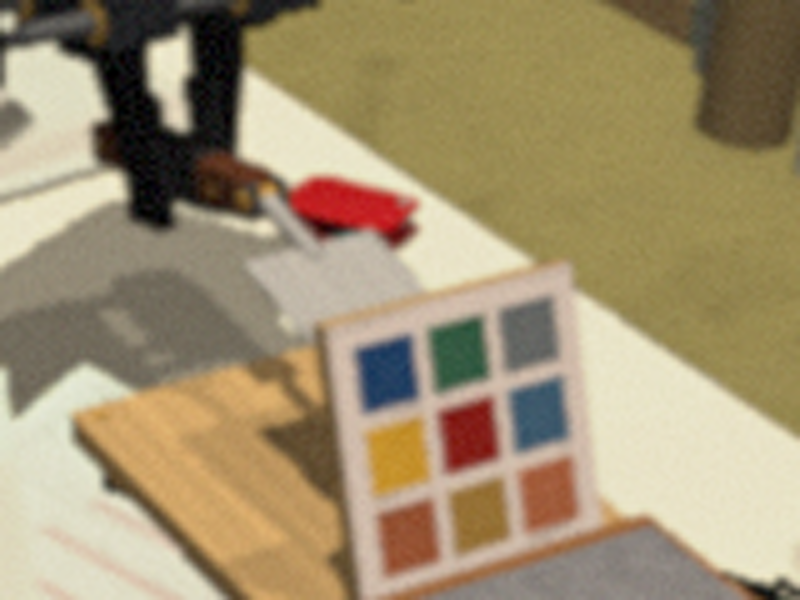

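>>> {"method": "carry_out", "body": {"plan": [{"fingers": 1,"dx": -0.15,"dy": 0,"dz": -0.007,"rx": 0,"ry": 0,"rz": 0},{"fingers": 1,"dx": -0.15,"dy": 0,"dz": -0.007,"rx": 0,"ry": 0,"rz": 0},{"fingers": 1,"dx": -0.15,"dy": 0,"dz": -0.007,"rx": 0,"ry": 0,"rz": 0},{"fingers": 1,"dx": -0.1,"dy": 0,"dz": 0.02,"rx": 0,"ry": 0,"rz": 0},{"fingers": 1,"dx": -0.06,"dy": 0,"dz": 0.013,"rx": 0,"ry": 0,"rz": 0},{"fingers": 1,"dx": 0,"dy": 0,"dz": 0,"rx": 0,"ry": 0,"rz": 0}]}}

```text
time_s: 13.68
tool_pos: [0.5964, 0.2171, 0.073]
tool_rot: [180.0, 13.0, 89.0]
force: [0.1, -0.1, -0.8]
grip_width: 0.0177
```

```bash
python3 tip.py; python3 - <<'E'
from h import *
s=cam('side');crop(s,300,220,460,340,5,'pics/side9.png')
E
```

```text
t 13.675 h 13.00 tip xb -9.8 yb 6.5 z 84.8 TCP xb -175.3 z 73.0 F [ 0.1  -0.06 -0.81] M [ 0.319  0.022 -0.017] rot [180.    13.    88.97] w 0.017691159009230042
cos 0.974 sin 0.225
```

View pics/side9.png

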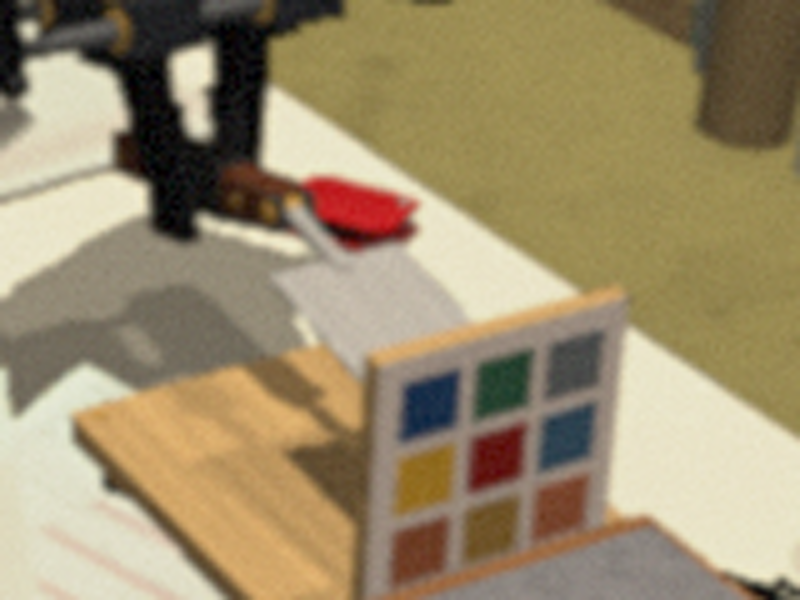

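>>> {"method": "carry_out", "body": {"plan": [{"fingers": 1,"dx": -0.08,"dy": 0,"dz": 0.017,"rx": 0,"ry": 0,"rz": 0},{"fingers": 1,"dx": -0.08,"dy": 0,"dz": 0.017,"rx": 0,"ry": 0,"rz": 0},{"fingers": 1,"dx": -0.06,"dy": 0,"dz": 0.013,"rx": 0,"ry": 0,"rz": 0},{"fingers": 1,"dx": -0.06,"dy": 0,"dz": 0.013,"rx": 0,"ry": 0,"rz": 0},{"fingers": 1,"dx": -0.06,"dy": 0,"dz": 0.013,"rx": 0,"ry": 0,"rz": 0},{"fingers": 1,"dx": 0,"dy": 0,"dz": 0,"rx": 0,"ry": 0,"rz": 0},{"fingers": 1,"dx": 0,"dy": 0,"dz": 0,"rx": 0,"ry": 0,"rz": 0}]}}

```text
time_s: 14.6
tool_pos: [0.5962, 0.207, 0.0731]
tool_rot: [180.0, 13.0, 89.0]
force: [0.5, 0.5, -0.7]
grip_width: 0.0177
```

```bash
python3 tip.py; python3 - <<'E'
from h import *
s=cam('side');crop(s,300,220,500,370,4,'pics/side10.png')
E
```

```text
t 14.6 h 12.99 tip xb 0.4 yb 6.6 z 84.9 TCP xb -165.1 z 73.1 F [ 0.46  0.5  -0.69] M [ 0.303  0.102 -0.015] rot [180.    12.99  88.99] w 0.017699551640494846
cos 0.974 sin 0.225
```

View pics/side10.png

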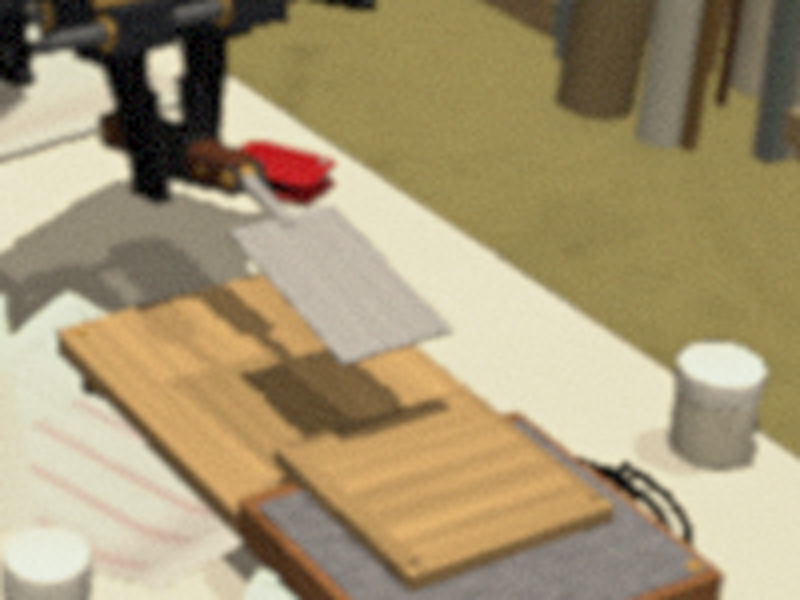

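The panel has tipped over: it lies bare back up on the felt, its near-left edge slightly overhanging the step. I'll lift clear and measure.

>>> {"method": "carry_out", "body": {"plan": [{"fingers": 1,"dx": -0.19,"dy": 0,"dz": -0.81,"rx": 0,"ry": 0,"rz": 0},{"fingers": 1,"dx": -0.19,"dy": 0,"dz": -0.81,"rx": 0,"ry": 0,"rz": 0},{"fingers": 1,"dx": -0.19,"dy": 0,"dz": -0.81,"rx": 0,"ry": 0,"rz": 0},{"fingers": 1,"dx": 0,"dy": 0,"dz": 0,"rx": 0,"ry": 0.65,"rz": 0.045},{"fingers": 1,"dx": 0,"dy": 0,"dz": 0,"rx": 0,"ry": 0.65,"rz": 0.045},{"fingers": 1,"dx": 0.85,"dy": 0,"dz": 0,"rx": 0,"ry": 0,"rz": 0},{"fingers": 1,"dx": 0.85,"dy": 0,"dz": 0,"rx": 0,"ry": 0,"rz": 0},{"fingers": 1,"dx": 0.85,"dy": 0,"dz": 0,"rx": 0,"ry": 0,"rz": 0},{"fingers": 1,"dx": 0.85,"dy": 0,"dz": 0,"rx": 0,"ry": 0,"rz": 0},{"fingers": 1,"dx": 0,"dy": 0,"dz": 0,"rx": 0,"ry": 0,"rz": 0},{"fingers": 1,"dx": 0,"dy": 0,"dz": 0,"rx": 0,"ry": 0,"rz": 0}]}}

```text
time_s: 16.02
tool_pos: [0.5996, 0.308, 0.1476]
tool_rot: [179.9, 0.1, 88.1]
force: [0.2, -1.1, -0.5]
grip_width: 0.0178
```

```bash
python3 tip.py; python3 - <<'E'
from h import *
s=cam('side');crop(s,300,220,500,370,4,'pics/side11.png')
s=cam('top');crop(s,335,190,485,290,5.3,'pics/top11.png')
o=sensors.get_obs();print(o['tool_pos'],o['tool_rot'],o['qpos'].round(1))
E
```

```text
t 16.025 h 0.09 tip xb -102.2 yb 5.2 z 122.2 TCP xb -266.2 z 147.6 F [ 0.18 -1.06 -0.5 ] M [-0.107 -0.035  0.038] rot [1.799e+02 9.000e-02 8.810e+01] w 0.017827437453510817
cos 1.000 sin 0.002
[0.60003322 0.3069735  0.14802852] [1.79882366e+02 5.73682957e-02 8.79865818e+01] [-47.7  24.7  24.4  85.7 -10.3  71.8 -24.1]
```

View pics/side11.png

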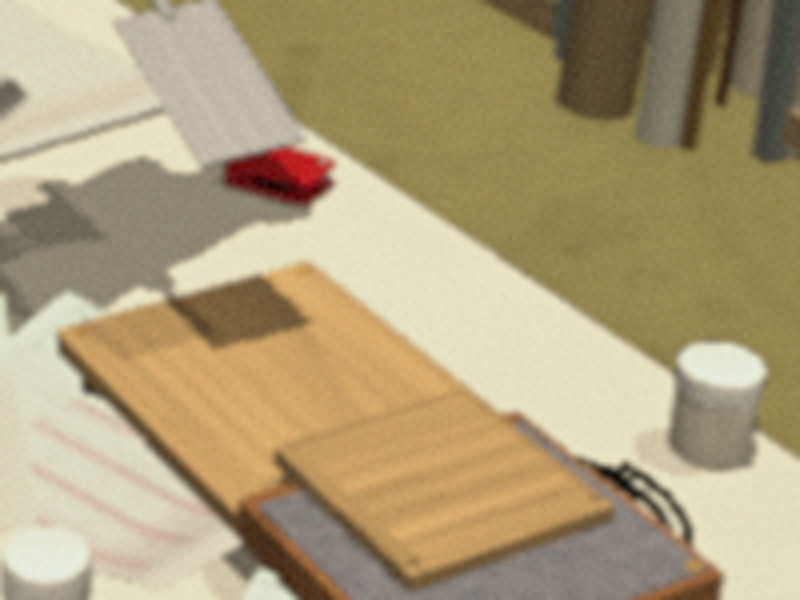

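View pics/top11.png

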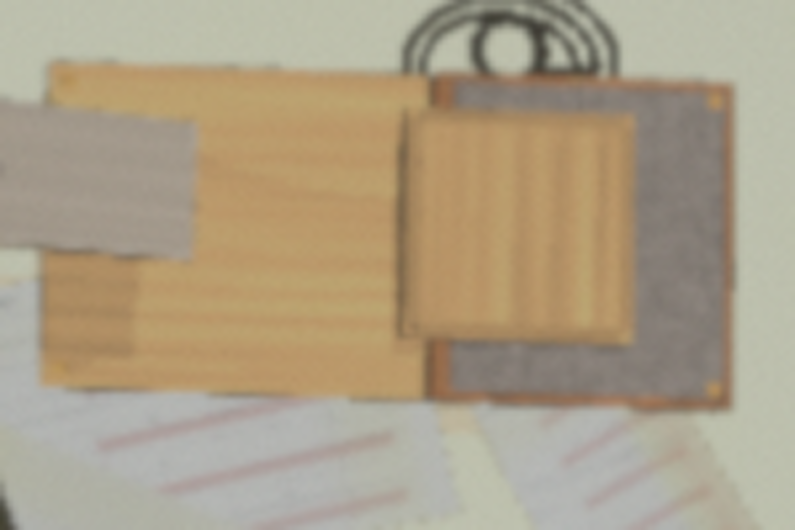

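The panel is flat and square to the board, but it overhangs the step by about 11 mm (left edge px 401, step px 430 in the top crop). I'll nudge it gently fully onto the felt with the blade front.

>>> {"method": "carry_out", "body": {"plan": [{"fingers": 1,"dx": 0,"dy": 0,"dz": 0,"rx": 0,"ry": -0.65,"rz": -0.06},{"fingers": 1,"dx": 0,"dy": 0,"dz": 0,"rx": 0,"ry": -0.65,"rz": 0},{"fingers": 1,"dx": -0.25,"dy": 0,"dz": 0.85,"rx": 0,"ry": 0,"rz": 0},{"fingers": 1,"dx": -0.25,"dy": 0,"dz": 0.85,"rx": 0,"ry": 0,"rz": 0},{"fingers": 1,"dx": -0.25,"dy": 0,"dz": 0.85,"rx": 0,"ry": 0,"rz": 0},{"fingers": 1,"dx": -0.25,"dy": 0,"dz": 0.85,"rx": 0,"ry": 0,"rz": 0},{"fingers": 1,"dx": -0.2,"dy": 0,"dz": 0.7,"rx": 0,"ry": 0,"rz": 0},{"fingers": 1,"dx": 0,"dy": 0,"dz": 0,"rx": 0,"ry": 0,"rz": 0},{"fingers": 1,"dx": 0,"dy": 0,"dz": 0,"rx": 0,"ry": 0,"rz": 0}]}}

```text
time_s: 17.25
tool_pos: [0.599, 0.2462, 0.0373]
tool_rot: [179.8, 12.9, 88.6]
force: [0.2, -0.0, -1.2]
grip_width: 0.0176
```

```bash
python3 tip.py; python3 - <<'E'
from h import *
s=cam('side');crop(s,300,220,500,370,4,'pics/side12.png')
E
```

```text
t 17.25 h 12.93 tip xb -38.8 yb 7.5 z 48.9 TCP xb -204.4 z 37.3 F [ 0.19 -0.05 -1.19] M [0.283 0.027 0.007] rot [179.85  12.93  88.63] w 0.017642078945532737
cos 0.975 sin 0.224
```

View pics/side12.png

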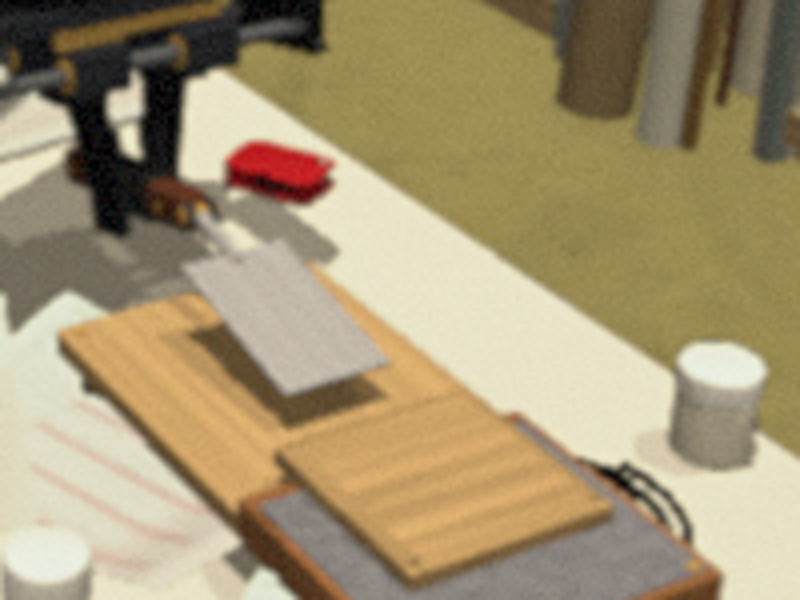

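>>> {"method": "carry_out", "body": {"plan": [{"fingers": 1,"dx": 0.04,"dy": 0,"dz": 0.19,"rx": 0,"ry": 0,"rz": 0},{"fingers": 1,"dx": -0.24,"dy": 0,"dz": 0.055,"rx": 0,"ry": 0,"rz": 0},{"fingers": 1,"dx": -0.24,"dy": 0,"dz": 0.055,"rx": 0,"ry": 0,"rz": 0},{"fingers": 1,"dx": -0.24,"dy": 0,"dz": 0.055,"rx": 0,"ry": 0,"rz": 0},{"fingers": 1,"dx": 0,"dy": 0,"dz": 0,"rx": 0,"ry": 0,"rz": 0},{"fingers": 1,"dx": 0,"dy": 0,"dz": 0,"rx": 0,"ry": 0,"rz": 0}]}}

```text
time_s: 18.05
tool_pos: [0.5978, 0.2238, 0.0306]
tool_rot: [179.9, 13.0, 88.7]
force: [-0.3, 0.1, -1.1]
grip_width: 0.0176
```

```bash
python3 tip.py; python3 - <<'E'
from h import *
s=cam('side');crop(s,340,280,460,370,6,'pics/side13.png')
E
```

```text
t 18.05 h 12.97 tip xb -16.4 yb 6.9 z 42.3 TCP xb -182.0 z 30.6 F [-0.28  0.09 -1.14] M [ 0.281  0.02  -0.018] rot [179.92  12.97  88.67] w 0.01764521556090698
cos 0.974 sin 0.224
```

View pics/side13.png

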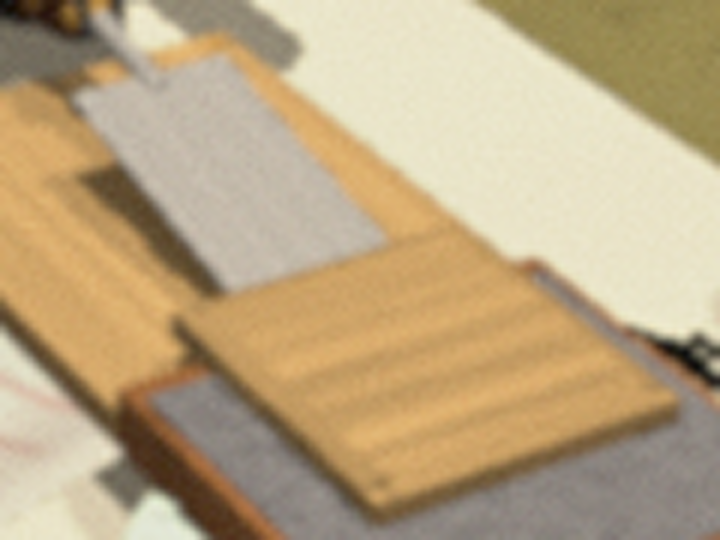

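>>> {"method": "carry_out", "body": {"plan": [{"fingers": 1,"dx": -0.13,"dy": 0,"dz": 0.025,"rx": 0,"ry": 0,"rz": 0},{"fingers": 1,"dx": -0.13,"dy": 0,"dz": 0.028,"rx": 0,"ry": 0,"rz": 0},{"fingers": 1,"dx": -0.13,"dy": 0,"dz": 0.03,"rx": 0,"ry": 0,"rz": 0},{"fingers": 1,"dx": 0,"dy": 0,"dz": 0,"rx": 0,"ry": 0,"rz": 0}]}}

```text
time_s: 18.6
tool_pos: [0.5976, 0.2108, 0.0308]
tool_rot: [179.9, 13.0, 88.6]
force: [0.2, -0.2, -1.1]
grip_width: 0.0176
```

```bash
python3 tip.py; python3 - <<'E'
from h import *
s=cam('side');crop(s,340,280,460,370,6,'pics/side14.png')
E
```

```text
t 18.6 h 13.02 tip xb -3.4 yb 6.8 z 42.6 TCP xb -169.0 z 30.8 F [ 0.2  -0.17 -1.1 ] M [ 0.223 -0.    -0.027] rot [179.93  13.02  88.63] w 0.017638670684092243
cos 0.974 sin 0.225
```

View pics/side14.png

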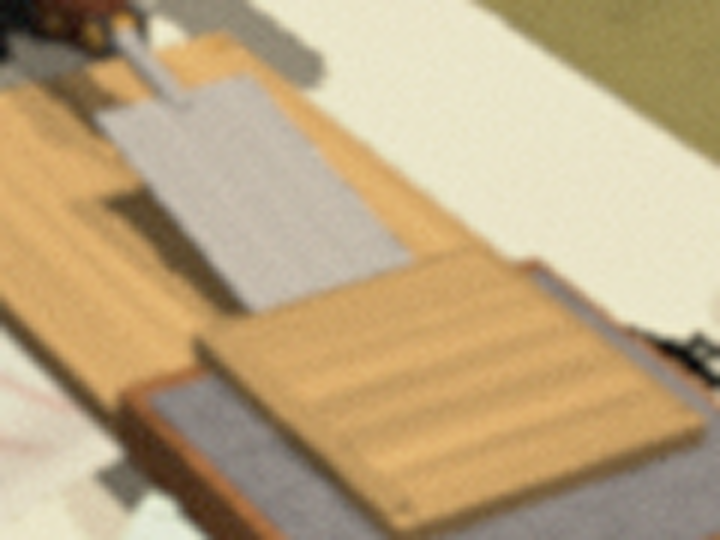

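The blade is pushing the panel evenly. I'll go 9 mm more.

>>> {"method": "carry_out", "body": {"plan": [{"fingers": 1,"dx": -0.1,"dy": 0,"dz": 0.023,"rx": 0,"ry": 0,"rz": 0},{"fingers": 1,"dx": -0.1,"dy": 0,"dz": 0.023,"rx": 0,"ry": 0,"rz": 0},{"fingers": 1,"dx": -0.1,"dy": 0,"dz": 0.023,"rx": 0,"ry": 0,"rz": 0},{"fingers": 1,"dx": 0,"dy": 0,"dz": 0,"rx": 0,"ry": 0,"rz": 0},{"fingers": 1,"dx": 0.3,"dy": 0,"dz": -0.07,"rx": 0,"ry": 0,"rz": 0},{"fingers": 1,"dx": 0.3,"dy": 0,"dz": -0.07,"rx": 0,"ry": 0,"rz": 0},{"fingers": 1,"dx": 0.3,"dy": 0,"dz": -0.8,"rx": 0,"ry": 0,"rz": 0},{"fingers": 1,"dx": 0.3,"dy": 0,"dz": -0.8,"rx": 0,"ry": 0,"rz": 0},{"fingers": 1,"dx": 0.3,"dy": 0,"dz": -0.8,"rx": 0,"ry": 0,"rz": 0},{"fingers": 1,"dx": 0.3,"dy": 0,"dz": -0.8,"rx": 0,"ry": 0,"rz": 0},{"fingers": 1,"dx": 0,"dy": 0,"dz": 0,"rx": 0,"ry": 0.65,"rz": 0.035},{"fingers": 1,"dx": 0,"dy": 0,"dz": 0,"rx": 0,"ry": 0.65,"rz": 0.035}]}}

```text
time_s: 20.15
tool_pos: [0.5989, 0.2797, 0.1166]
tool_rot: [179.8, -0.2, 88.2]
force: [-0.1, -0.9, -1.5]
grip_width: 0.0172
```

```bash
python3 tip.py; python3 - <<'E'
from h import *
s=cam('side');crop(s,300,220,500,370,4,'pics/side15.png')
s=cam('top');crop(s,335,190,485,290,5.3,'pics/top15.png')
o=sensors.get_obs();print(o['tool_pos'],o['tool_rot'])
E
```

```text
t 20.15 h -0.21 tip xb -74.0 yb 5.3 z 90.3 TCP xb -237.9 z 116.6 F [-0.06 -0.88 -1.54] M [-0.087  0.053 -0.005] rot [179.79  -0.21  88.15] w 0.01718535595314383
cos 1.000 sin -0.004
[0.60015642 0.27350404 0.11716879] [1.79771896e+02 2.57419347e-02 8.76746129e+01]
```

View pics/side15.png

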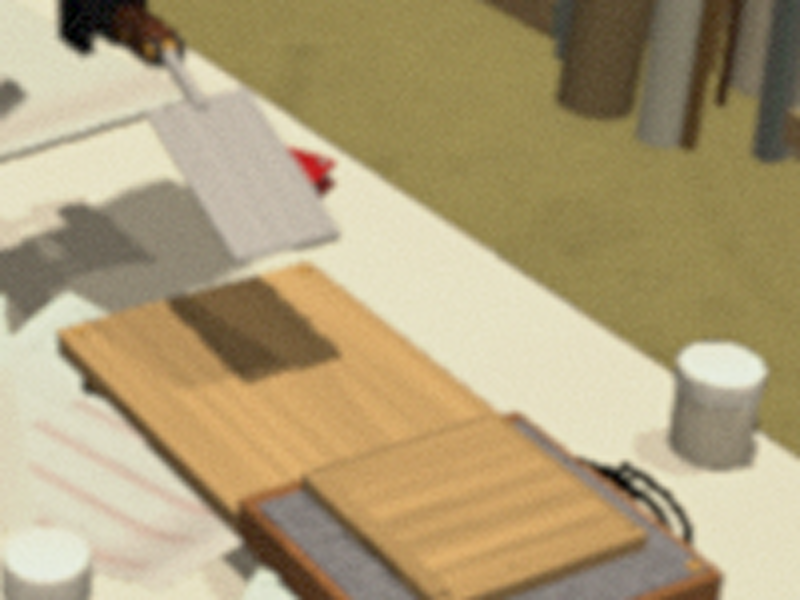

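View pics/top15.png

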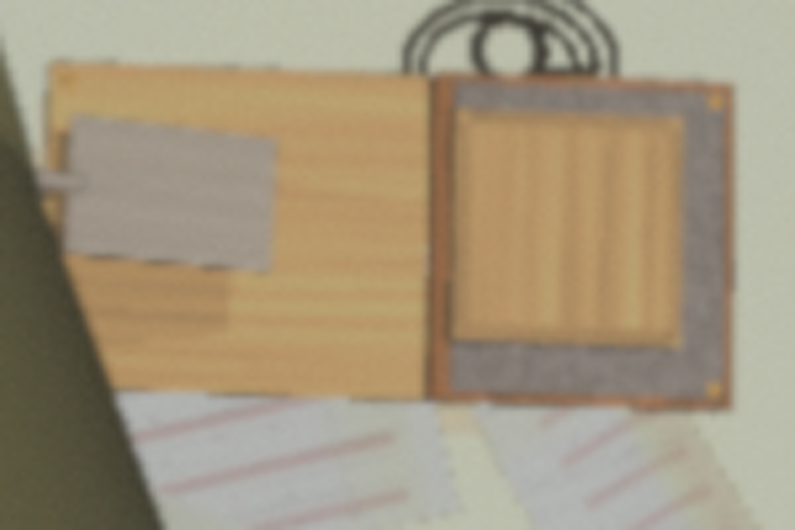

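The panel now lies entirely on the felt (px 455-683 between felt edges 448 and 722). I'll take the spatula back above its rest.

>>> {"method": "carry_out", "body": {"plan": [{"fingers": 1,"dx": 0.16,"dy": 0,"dz": -0.6,"rx": 0,"ry": 0,"rz": 0},{"fingers": 1,"dx": 0.16,"dy": 0,"dz": -0.6,"rx": 0,"ry": 0,"rz": 0},{"fingers": 1,"dx": 0.16,"dy": -0.95,"dz": 0,"rx": 0,"ry": 0,"rz": 0},{"fingers": 1,"dx": 0.16,"dy": -0.95,"dz": 0,"rx": 0,"ry": 0,"rz": 0},{"fingers": 1,"dx": 0.16,"dy": -0.95,"dz": 0,"rx": 0,"ry": 0,"rz": 0},{"fingers": 1,"dx": 0.16,"dy": -0.95,"dz": 0,"rx": 0,"ry": 0,"rz": 0},{"fingers": 1,"dx": 0,"dy": -0.95,"dz": 0,"rx": 0,"ry": 0,"rz": 0},{"fingers": 1,"dx": 0,"dy": -0.9,"dz": 0,"rx": 0,"ry": 0,"rz": 0},{"fingers": 1,"dx": 0,"dy": 0,"dz": 0,"rx": 0,"ry": 0,"rz": 0},{"fingers": 1,"dx": 0,"dy": 0,"dz": 0,"rx": 0,"ry": 0,"rz": 0},{"fingers": 1,"dx": 0,"dy": 0,"dz": 0,"rx": 0,"ry": 0,"rz": 0}]}}

```text
time_s: 21.62
tool_pos: [0.4314, 0.3125, 0.1522]
tool_rot: [179.8, -0.0, 88.0]
force: [0.7, -0.9, -1.5]
grip_width: 0.0174
```

```bash
python3 tip.py; python3 - <<'E'
from h import *
s=cam('side');crop(s,180,140,380,290,4,'pics/side16.png')
o=sensors.get_obs();print(o['tool_pos'],o['tool_rot'])
s=cam('wrist');cv2.imwrite('pics/w16.png',s['color'][:,:,::-1])
E
```

```text
t 21.625 h -0.01 tip xb -102.9 yb -163.4 z 126.5 TCP xb -266.9 z 152.2 F [ 0.69 -0.92 -1.45] M [-0.129  0.075 -0.017] rot [ 1.7979e+02 -1.0000e-02  8.7970e+01] w 0.017401178388249068
cos 1.000 sin -0.000
[0.43127167 0.31225138 0.15200995] [1.79810020e+02 4.07951596e-03 8.79572382e+01]
```

View pics/side16.png

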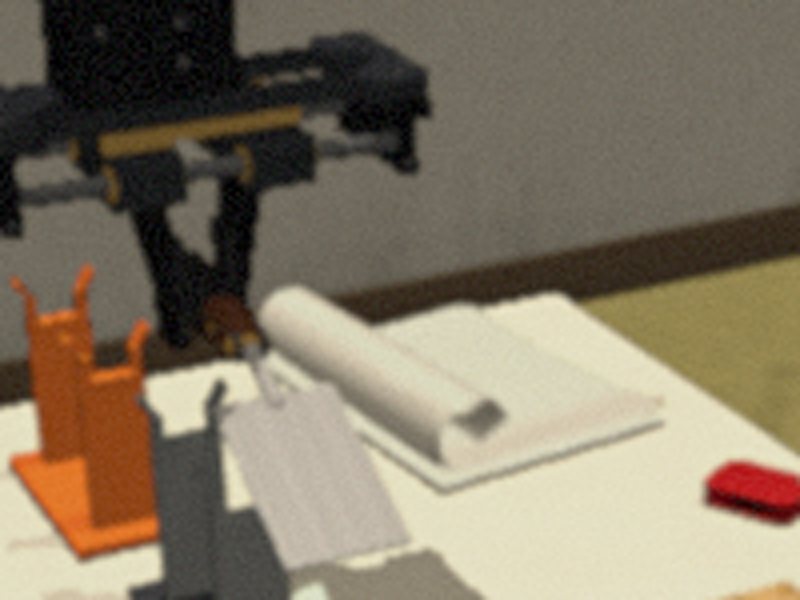

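View pics/w16.png

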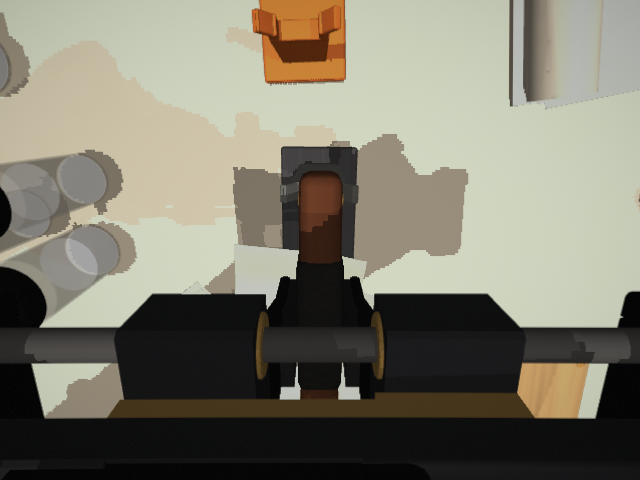

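The spatula is level over the grey rest, with the handle between the fork arms in the wrist view (px 320, 170-260). I'll lower it.

>>> {"method": "carry_out", "body": {"plan": [{"fingers": 1,"dx": -0.085,"dy": -0.03,"dz": 0,"rx": 0.02,"ry": 0,"rz": -0.013},{"fingers": 1,"dx": 0,"dy": 0,"dz": 0.5,"rx": 0,"ry": 0,"rz": 0},{"fingers": 1,"dx": 0,"dy": 0,"dz": 0.5,"rx": 0,"ry": 0,"rz": 0},{"fingers": 1,"dx": 0,"dy": 0,"dz": 0.5,"rx": 0,"ry": 0,"rz": 0},{"fingers": 1,"dx": 0,"dy": 0,"dz": 0.5,"rx": 0,"ry": 0,"rz": 0},{"fingers": 1,"dx": 0,"dy": 0,"dz": 0.3,"rx": 0,"ry": 0,"rz": 0},{"fingers": 1,"dx": 0,"dy": 0,"dz": 0,"rx": 0,"ry": 0,"rz": 0},{"fingers": 1,"dx": 0,"dy": 0,"dz": 0,"rx": 0,"ry": 0,"rz": 0}]}}

```text
time_s: 22.72
tool_pos: [0.4298, 0.31, 0.0832]
tool_rot: [-180.0, -0.0, 88.1]
force: [-0.3, -0.2, -1.3]
grip_width: 0.0175
```

```bash
python3 tip.py; python3 - <<'E'
from h import *
s=cam('side');crop(s,180,180,380,330,4,'pics/side17.png')
o=sensors.get_obs();print(o['tool_pos'],o['tool_rot'])
E
```

```text
t 22.725 h -0.04 tip xb -100.4 yb -164.6 z 57.3 TCP xb -264.3 z 83.2 F [-0.34 -0.23 -1.34] M [-0.025  0.026  0.036] rot [-1.7999e+02 -4.0000e-02  8.8130e+01] w 0.017520205304885742
cos 1.000 sin -0.001
[0.42981555 0.31004524 0.0833689 ] [-1.79999902e+02 -5.91780820e-02  8.81238812e+01]
```

View pics/side17.png

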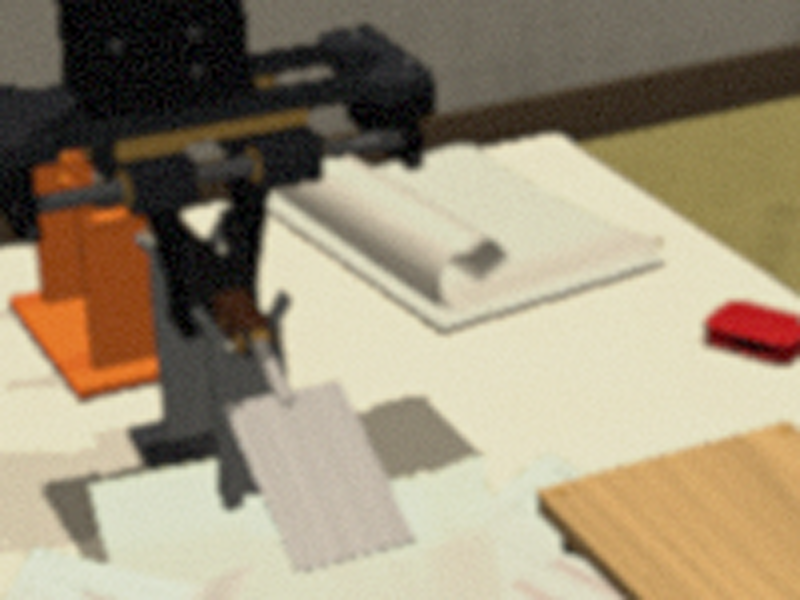

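The handle is in the forks, 5 mm above the floor, with no side force. I'll lower it the last bit.

>>> {"method": "carry_out", "body": {"plan": [{"fingers": 1,"dx": 0,"dy": 0.01,"dz": 0.09,"rx": 0,"ry": 0,"rz": 0},{"fingers": 1,"dx": 0,"dy": 0,"dz": 0.07,"rx": 0,"ry": 0,"rz": 0},{"fingers": 1,"dx": 0,"dy": 0,"dz": 0,"rx": 0,"ry": 0,"rz": 0}]}}

```text
time_s: 23.15
tool_pos: [0.4297, 0.3098, 0.078]
tool_rot: [-180.0, -0.0, 88.1]
force: [0.2, 0.1, -0.7]
grip_width: 0.0178
```

```bash
python3 tip.py
```

```text
t 23.15 h -0.02 tip xb -100.2 yb -164.6 z 52.2 TCP xb -264.1 z 78.0 F [ 0.21  0.06 -0.67] M [-0.056  0.026 -0.006] rot [-1.7996e+02 -2.0000e-02  8.8130e+01] w 0.017774162920678994
cos 1.000 sin -0.000
```

>>> {"method": "carry_out", "body": {"plan": [{"fingers": 0.5,"dx": 0,"dy": 0,"dz": 0,"rx": 0,"ry": 0,"rz": 0},{"fingers": 0,"dx": 0,"dy": 0,"dz": 0,"rx": 0,"ry": 0,"rz": 0},{"fingers": -1,"dx": 0,"dy": 0,"dz": 0,"rx": 0,"ry": 0,"rz": 0},{"fingers": -1,"dx": 0,"dy": 0,"dz": 0,"rx": 0,"ry": 0,"rz": 0},{"fingers": -1,"dx": 0,"dy": 0,"dz": 0,"rx": 0,"ry": 0,"rz": 0},{"fingers": -1,"dx": 0,"dy": 0,"dz": 0,"rx": 0,"ry": 0,"rz": 0},{"fingers": -1,"dx": 0,"dy": 0,"dz": 0,"rx": 0,"ry": 0,"rz": 0},{"fingers": -1,"dx": 0,"dy": 0,"dz": 0,"rx": 0,"ry": 0,"rz": 0}]}}

```text
time_s: 24.15
tool_pos: [0.4297, 0.3097, 0.0779]
tool_rot: [-180.0, -0.0, 88.1]
force: [0.8, 0.4, -0.3]
grip_width: 0.0822
```

>>> {"method": "carry_out", "body": {"plan": [{"fingers": -1,"dx": 0,"dy": 0,"dz": -0.3,"rx": 0,"ry": 0,"rz": 0},{"fingers": -1,"dx": 0,"dy": 0,"dz": -0.9,"rx": 0,"ry": 0,"rz": 0},{"fingers": -1,"dx": 0,"dy": 0,"dz": -0.9,"rx": 0,"ry": 0,"rz": 0},{"fingers": -1,"dx": 0,"dy": 0,"dz": -0.9,"rx": 0,"ry": 0,"rz": 0},{"fingers": -1,"dx": 0,"dy": 0,"dz": -0.9,"rx": 0,"ry": 0,"rz": 0},{"fingers": -1,"dx": 0.9,"dy": 0,"dz": -0.5,"rx": 0,"ry": 0,"rz": 0},{"fingers": -1,"dx": 0.9,"dy": 0,"dz": 0,"rx": 0,"ry": 0,"rz": 0},{"fingers": -1,"dx": 0.9,"dy": 0,"dz": 0,"rx": 0,"ry": 0,"rz": 0},{"fingers": -1,"dx": 0,"dy": 0,"dz": 0,"rx": 0,"ry": 0,"rz": 0},{"fingers": -1,"dx": 0,"dy": 0,"dz": 0,"rx": 0,"ry": 0,"rz": 0}]}}

```text
time_s: 25.4
tool_pos: [0.4327, 0.3897, 0.2102]
tool_rot: [-180.0, 0.0, 88.1]
force: [-0.2, -0.0, -0.1]
grip_width: 0.0872
```

```bash
python3 tip.py; python3 - <<'E'
from h import *
s=cam('side');crop(s,180,200,500,440,2.5,'pics/side18.png')
s=cam('top');crop(s,235,150,485,335,3.2,'pics/top18.png')
E
```

```text
t 25.4 h 0.04 tip xb -180.2 yb -163.6 z 184.5 TCP xb -344.1 z 210.2 F [-0.17 -0.03 -0.07] M [-0.121  0.03  -0.06 ] rot [-1.7997e+02  4.0000e-02  8.8090e+01] w 0.08720434769634071
cos 1.000 sin 0.001
```

View pics/side18.png

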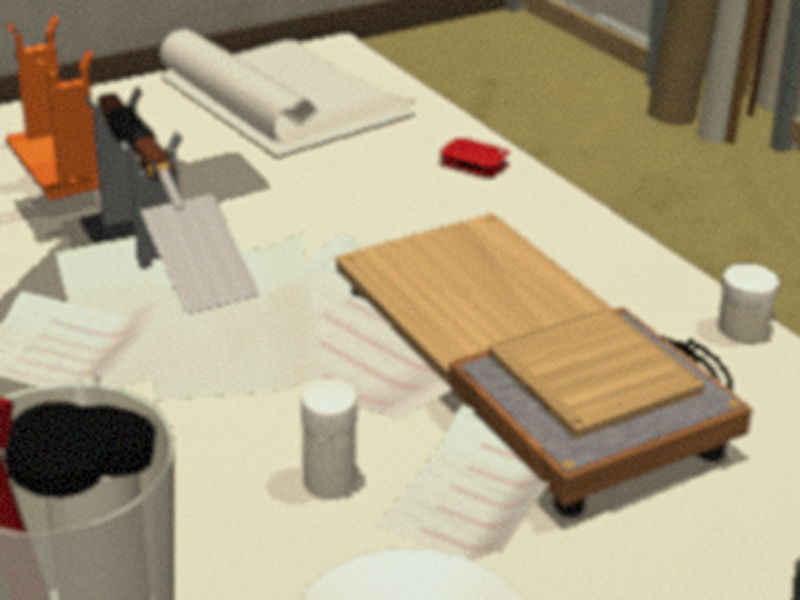

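View pics/top18.png

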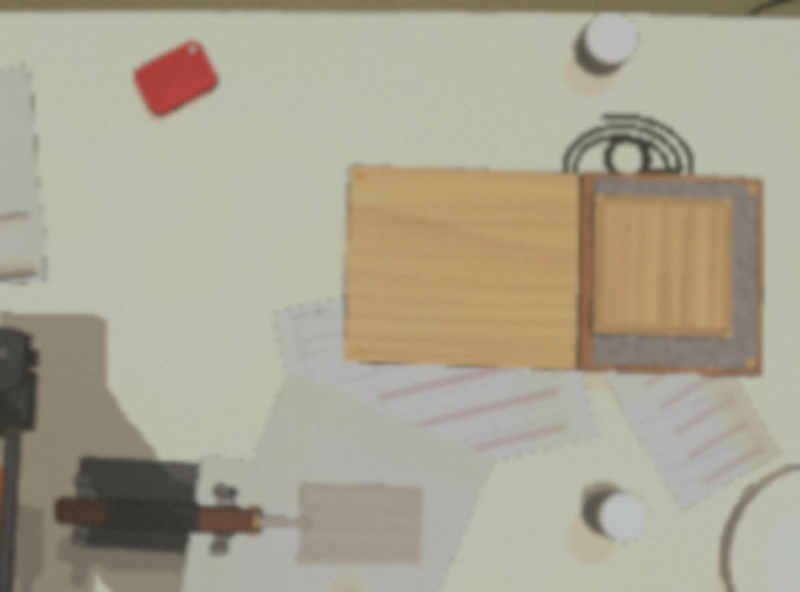

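The final views show the panel face down and wholly on the felt (top-crop px 595-732, 195-335). The spatula lies in both grey forks at its original pixels (55-422, 520), and the pots are still at (610, 40) and (622, 515). Handing in.

```bash
python3 -c "
from cell import ticket
print(ticket.sign_off())"
```

```text
the job is handed in; nothing more can be done
None
```

The job is done and handed in at about 25.5 s. The panel lies face down and flat on the felt, and the spatula is back in the two forks of the grey rest.

- **Spatula:** I took it from the grey rest and measured its blade at about 23° nose down in the camera images.
- **Insertion:** I felt for the low bed with the blade front at about 2–3 N (read from the wrist moment), slid the panel against the step and went about 36 mm under it.
- **Tipping:** I raised the blade tip along an arc about the step, with the blade held at a constant angle rather than turned by the wrist. The panel stood vertical, went over and fell the last part of the way by itself.
- **Extra push:** It first came to rest overhanging the step by about 11 mm, so I nudged it fully onto the felt with the blade front. The forces I read after each of those moves were about 1 N or less beyond the spatula's weight.

**Last checks:**
- The panel is square to the board, with a felt margin on all four sides.
- The spatula is at its original pixels and at the same height as when I picked it up.
- Both pots are at their original pixels.
- The gripper is open and clear of everything.

**Disagreement:** the tip height I computed read about 2 mm above the bed's true height when the blade touched, which is within the calibration tolerance. I used the felt contact as the reference instead. No check failed.

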